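# Pin the putty press lever and lock it with its R-clip

### The job

Pin the lever of the green putty press for good: push its half-drawn pivot pin fully home, then take the R-clip out of the slotted birch block and push its straight leg down through either of the two cross holes in the pin's free end (both lean, but the pin turns in its bore, so draw the nearer hole upright with the leg's tip) until the bow springs over the pin and grips it, and let go. Feel your way in and press gently, without ramming the pin or the clip, and leave the goblins, the pin vice and everything else on the desk where they are.

Things in the scene. Friction and masses are not known exactly. Their poses are not given: they have to be found in the camera images.
- press: Hand lever press, green, fixed; origin on the desk below the pivot, z up. Its lever (steel bar 14 mm thick, black grip) rises from the pivot towards its +x at 40 degrees. The pivot pin runs along its y, 90 mm above the desk. The two cheeks' outer faces are at y = -17 and +17 mm, their tops 24 mm above the pin's axis; a brass washer (32 mm across) on the +y cheek reaches y = +22 mm.
- pin (a joint): How far the pivot pin has been pushed in (m), along the press's +y: 0.030 is fully home, head against the cheek at a solid stop; it starts at 0 to 0.012, with its cross holes hidden in the cheek and washer. It slides with about 5 N of friction and stays where it is left.
- pin_head (a point): Middle of the outer face of the pin's head, the place to push: a dark steel disc of 32 mm diameter and 8 mm thickness at the pin's -y end, facing the press's own -y. It is 53 mm from hole_a along the pin.
- hole_a (a point): Point on the pin's axis in the middle of cross hole A, 28 mm from the press's middle towards +y when home; does not turn with the pin. The pin is 20 mm across, with two 5.5 mm through holes, A and B, square to it and to each other. It turns in its bore (about 0.03 N m of friction): A's top first leans to the press's +x by 0.3 to 1.27 rad from upright, unmeasured.
- hole_b (a point): The same for cross hole B, 9 mm beyond A towards the pin's plain end, which is 9 mm beyond B. B's top leans to the press's -x by the rest of the right angle, so the nearer hole leans 0.3 to 0.8 rad. Either will do. The leg's tip, a few mm deep in a leaning mouth, can draw that hole upright by moving sideways across the pin; a leg pushed in deep only jams.
- block: Birch block 70 x 50 x 48 mm (x, y, z), fixed to the desk, origin under its centre. A slot in the middle of its top, 19.5 mm long along x, 6.5 mm wide along y and 40 mm deep, holds the R-clip upright, eye uppermost, maybe leaning a little.
- clip: R-clip of 4 mm steel wire, about 30 g, 99 mm long. Origin at the straight leg's tip; z runs up the leg (at x = 0, y = 0) to the eye; its flat plane is xz, with the bowed leg on the +x side. The bow bulges round a 20 mm pin, narrows to a waist below it and flares to its end at x = 12, z = 8 mm. It may be fitted with the bow facing either way.
- clip_tip (a point): Cut end of the clip's straight leg, with a 0.6 mm chamfer; same point as the clip's origin.
- clip_seat (a point): Point on the axis of the straight leg, 34 mm above its tip, that lies at hole_a or hole_b when the clip is fully home; the leg then stands 24 mm out below the pin.
- clip_eye (a point): Centre of the clip's eye, at x = 9, z = 88 mm in the clip's frame: a double coil 22 mm across and 8 mm thick along the clip's y. Pinch it from above on its two flat faces.
- bow (a joint): How far the bowed leg is sprung open (rad): 0 is shut, about 0.1 as its waist passes over the pin. It meets the pin once the leg's tip is 5 mm below the pin's axis, resists the push with up to about 13 N, then snaps shut; any further push meets the bow's firm shoulder.
- goblin_a: Primed grey plastic goblin, 46 mm tall, loose, on a bottle cap of 31 mm diameter; origin under the cap.
- goblin_b: A second such goblin.
- pin_vice: Pin vice lying on the desk along its own x, 110 mm long, 11 mm thick, loose; origin under its middle.
Things that resemble listed ones, but are neither listed nor needed, are in the scene too. There is more than one size of the clip; the job needs the largest.

How it is judged:
On the way, in this order (a step that is already met when the one before it is completed fails the run):
1. the pivot pin is fully home (value of joint pin above 0.0285 m), for 0.2 s.
2. the clip's straight leg has come through a cross hole (((x of hole_a in the frame of clip between -0.004 and 0.004 m and y of hole_a in the frame of clip between -0.004 and 0.004 m and z of hole_a in the frame of clip between 0.013 and 0.037 m) or (x of hole_b in the frame of clip between -0.004 and 0.004 m and y of hole_b in the frame of clip between -0.004 and 0.004 m and z of hole_b in the frame of clip between 0.013 and 0.037 m))).
At the end, for the whole second after the job is handed in: Pin home within 1.5 mm; the clip's leg through either cross hole with its seat point within 4 mm of that hole's point; bow sprung shut round the pin (under 0.03 rad open, clip's plane within 0.3 rad of square to the pin); clip at rest and let go. Hole and clip may lean round the pin (value of joint pin above 0.0285 m and (distance between clip_seat and hole_a below 0.004 m or distance between clip_seat and hole_b below 0.004 m) and angle between the y axis of clip and the y axis of hole_a, either way round below 0.3 rad and value of joint bow below 0.03 rad and linear speed of clip below 0.02 m/s); the robot touches nothing.
It fails at once if the clip is rammed or jammed against the press or its pin (more than 30 N) (contact force between clip and press above 30 N).
It fails at once if the robot rams the press or its pin (more than 40 N) (contact force between any of the fingers, the arm and press above 40 N).
It fails at once if a goblin is shoved more than 15 mm or knocked over (distance of any of goblin_a, goblin_b from where it was at the start of the episode above 0.015 m or angle between any of goblin_a, goblin_b's own z axis and vertical above 0.6 rad).
It fails at once if the pin vice is shoved more than 15 mm (distance of pin_vice from where it was at the start of the episode above 0.015 m).
It also fails if it takes over 69 s, if anything falls off the work surface, if the arm or the gripper's body presses on something with over 40 N, if the wrist force passes 120 N, or if a joint passes its speed limit or range.

### The arm

A 6-joint arm with a two-finger parallel gripper is mounted at the origin on the work surface. World frame = base frame: x ahead of the robot, y to its left, z up, the work surface at z = 0. Lengths are in m, angles in rad, forces in N, time in s.
With the tool pointing down it reaches from about 0.375 to 0.975 m from the base axis. Payload 3.8 kg.
Tool frame: the origin (TCP) lies on the centre line of the jaws, within the pads' length; the fingertips stand 14 mm ahead of it and the grasp point (between the pads) lies 5 mm behind it; x points along the fingers, y is the direction in which the jaws open and shut, and the axes are right-handed (so a half turn about x gives the same grasp; the last joint's range is limited). The gripper opens to 85 mm and grips with 20 to 120 N. Pads are 22 mm wide; open, the fingers measure 114 mm over their backs; the gripper's body (76 mm by 85 mm) begins 54 mm behind the grasp point. The pads swing forward as they close: fully open they stand 13 mm farther back than shut.
Start: joints at [1.174, 0.264, 1.604, -0, 1.274, -0.037], TCP at [0.238, 0.632, 0.245] pointing down, gripper open.
Joint ranges: [-2.63, 2.63], [-0.94, 2.18], [0.31, 2.57], [-1.31, 4.45], [0, 2.66], [-2.55, 2.55]. Speed limits (rad/s): [2.57, 2.57, 3.14, 3.14, 3.14, 3.14].

### API

Orientations are given as a rotation vector (axis times angle).
In Python, from workcell import bot gives the robot as it stands.
- The arm moves only by the shell command python3 -m creep 'ROWS' [FORCE]. ROWS is JSON, a list of rows, each an object with "grip": the finger opening in cm, from 0 to 8.54; "dp": the shift along the tool's x, y, z in cm, a list of three; "rotation": the turn, a rotation vector about the tool's x, y, z in rad, a list of three. A call has 1 to 5 rows; each row is the pose to reach, as a shift and turn from the pose commanded when the call began, along the tool's axes at that moment; what a row does not reach only later rows make up. A row lasts 1/12 s, in which the tool goes at most 41.7 mm and 7.16 degrees, less where a joint would pass 70% of its speed; a pose out of reach is approached as far as the arm can. A call with a gripper value outside its range is refused whole. The fingers move at their own pace and stop on an object; FORCE is the grip in N (left out, the last holds). Time passes only in rows, so rows that repeat a pose let the fingers close. It gives the time, the measured TCP pose, the force and the opening at its end, in the units of the state.
- bot.read_state(): the state, without advancing time (a new reading comes with each control period).
- bot.read_camera(name): name is "side" or "top" or "wrist"; returns (picture, depth): 420x560x3 uint8, red, green, blue; 420x560 float32, m along the optical axis (not along the pixel's ray), 0 where there is no reading.
- bot.get_calibration(name): a dict with "fx", "fy", "cx", "cy" (pixels), "rvec" (rotation vector, rad) and "tvec" (3), from world to camera coordinates, as OpenCV has them. Camera axes: x right, y down, z forward; pixel columns grow to the right and rows downward; lengths in m; the calibration is good to about 2 mm. The wrist camera is an equidistant fisheye: a pixel r from the principal point sees the ray r / f radians off the axis. A picture is of the moment at which its call begins: read the wrist's pose just before it. get_calibration takes no time and is no camera call; for the wrist camera it gives the pose at the moment of the call.
- bot.finish_job(): hands the job in, once; it reports no verdict.
The state is a dict: "time": time; "q": joint angles; "joint_vel": joint speeds; "joint_torque": joint torques, N m; "tool_pos": TCP position; "tcp_rot": TCP orientation; "wrist_force": force on the tool from outside, world axes, zero at the start; "torque": the same for the moment, N m; "width": opening from 0.0 (shut) to 1.0 (fully open).
Only numpy, scipy, OpenCV 4.12 (cv2) and the standard library are available. Lean on these libraries where they do the work, as an engineer would, in place of code of your own. Each camera call takes 0.05 s, during which the arm holds its last target.

## Working session

There is one attempt and no reset: what is moved stays moved. The work goes in short steps, Python scripts to look and compute and a shell command to move; the robot and the scene stay as the last step left them, time stands still between calls to the robot, and variables do not carry over. Pictures are saved under pics/ and viewed, and the job is handed in when it is done.

```bash
ls; mkdir -p pics; python3 - <<'E'
from workcell import bot
import cv2
s=bot.read_state();print(s)
for n in("side","top","wrist"):
    c=bot.get_calibration(n);print(n,c)
    p,d=bot.read_camera(n);cv2.imwrite(f"pics/{n}0.png",p[:,:,::-1]);import numpy as np;np.save(f"pics/{n}0.npy",d)
E
```

```text
pics
{'time': 0.0, 'q': array([ 1.17412004e+00,  2.64745533e-01,  1.60534949e+00, -1.08957557e-05,
        1.27373051e+00, -3.68725781e-02]), 'joint_vel': array([-1.25355512e-03, -1.88846008e-04,  8.77210387e-05,  3.37384831e-04,
        6.25321629e-05,  1.47936289e-04]), 'joint_torque': array([-1.17214979e-03, -5.15120137e+01, -3.67304778e+01, -1.39841550e-04,
        1.33248285e-02,  7.54050433e-06]), 'tool_pos': array([0.23737906, 0.63113779, 0.24398038]), 'tcp_rot': array([ 0.28060688,  1.55276797, -0.28405113]), 'wrist_force': array([-0.46709379, -0.80475566, -0.21273543]), 'torque': array([-0.01012203,  0.01761052,  0.03902154]), 'width': 0.9991577462354911}
side {'fx': 472.2818742329748, 'fy': 472.2818742329748, 'cx': 270.72254821898156, 'cy': 209.7661512318733, 'rvec': array([ 2.12908414, -0.53494045,  0.29501422]), 'tvec': array([-0.51378067,  0.22025813,  0.57173046])}
top {'fx': 469.8238961863574, 'fy': 469.8238961863574, 'cx': 283.9205126592893, 'cy': 209.5129253335, 'rvec': array([ 2.16105365, -2.10896436,  0.17467102]), 'tvec': array([-0.03570745,  0.5882883 ,  0.84850497])}
wrist {'fx': 325.19226210127806, 'fy': 325.19226210127806, 'cx': 277.0723518577241, 'cy': 206.88128258940745, 'rvec': array([-2.3667053 , -1.63867365, -0.24894945]), 'tvec': array([-0.6723607 , -0.03809297,  0.38074006])}
```

View pics/side0.png

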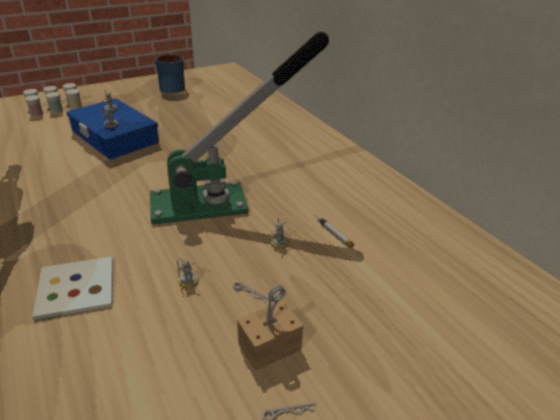

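View pics/top0.png

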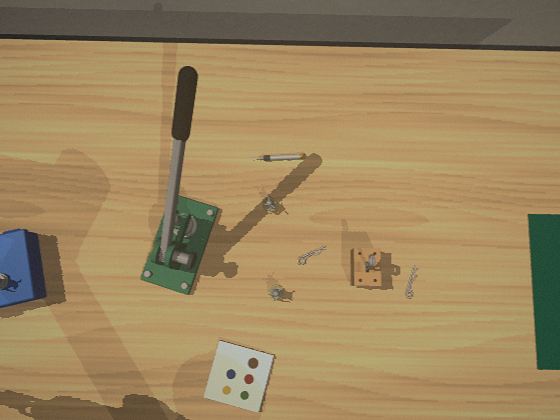

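View pics/wrist0.png

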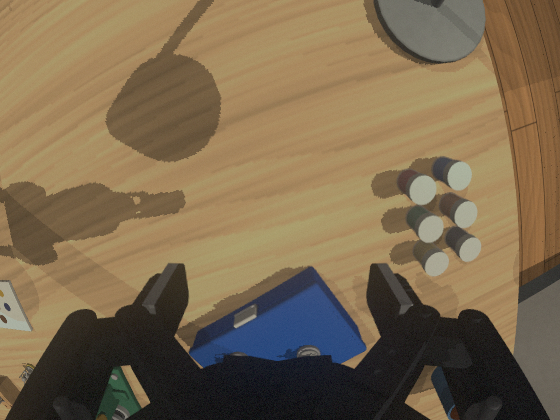

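```bash
cat > h.py <<'E'
import numpy as np,cv2
from workcell import bot
def cal(n):
    c=bot.get_calibration(n);R=cv2.Rodrigues(np.array(c['rvec']))[0];t=np.array(c['tvec']);return c,R,t
def proj(n,P,C=None):
    c,R,t=C or cal(n);p=(R@np.atleast_2d(P).T).T+t
    if n=='wrist':
        r=np.hypot(p[:,0],p[:,1]);th=np.arctan2(r,p[:,2]);k=th/np.maximum(r,1e-9)
        return np.c_[c['fx']*p[:,0]*k+c['cx'],c['fy']*p[:,1]*k+c['cy']]
    return np.c_[c['fx']*p[:,0]/p[:,2]+c['cx'],c['fy']*p[:,1]/p[:,2]+c['cy']]
def ray(n,uv,C=None):
    c,R,t=C or cal(n);x=(uv[0]-c['cx'])/c['fx'];y=(uv[1]-c['cy'])/c['fy']
    if n=='wrist':
        th=np.hypot(x,y);s=np.sin(th)/max(th,1e-9);d=np.array([x*s,y*s,np.cos(th)])
    else: d=np.array([x,y,1.])
    return -R.T@t,R.T@(d/np.linalg.norm(d))
def onz(n,uv,z,C=None):
    o,d=ray(n,uv,C);return o+d*(z-o[2])/d[2]
def two(n1,u1,n2,u2,C1=None,C2=None):
    o1,d1=ray(n1,u1,C1);o2,d2=ray(n2,u2,C2)
    A=np.c_[d1,-d2];s=np.linalg.lstsq(A,o2-o1,rcond=None)[0]
    a=o1+d1*s[0];b=o2+d2*s[1];return (a+b)/2,np.linalg.norm(a-b)
def crop(src,dst,x0,x1,y0,y1,f):
    p=cv2.imread(src)[y0:y1,x0:x1];cv2.imwrite(dst,cv2.resize(p,None,fx=f,fy=f,interpolation=cv2.INTER_CUBIC))
E
python3 - <<'E'
from h import *
for n in("side","top"):
    c,R,t=cal(n);print(n,-R.T@t,R.round(2).tolist())
print(onz('top',(182,245),0.01),onz('top',(368,267),.048),onz('side',(198,203),.01),onz('side',(270,325),.048))
crop('pics/side0.png','pics/a1.png',130,270,130,230,5.5)
crop('pics/top0.png','pics/a2.png',130,230,180,300,5)
crop('pics/side0.png','pics/a3.png',220,320,270,370,6)
crop('pics/top0.png','pics/a4.png',330,430,220,310,6)
E
```

```text
side [ 0.28205285 -0.54387887  0.51381116] [[0.88, -0.48, 0.01], [-0.27, -0.51, -0.82], [0.4, 0.72, -0.57]]
top [ 0.44223161 -0.02414349  0.93336334] [[0.02, -1.0, 0.0], [-0.99, -0.02, -0.16], [0.16, 0.0, -0.99]]
[0.51971757 0.17748938 0.01      ] [ 0.48383204 -0.18139021  0.048     ] [0.52093166 0.17116922 0.01      ] [ 0.48230528 -0.1855565   0.048     ]
```

View pics/a1.png

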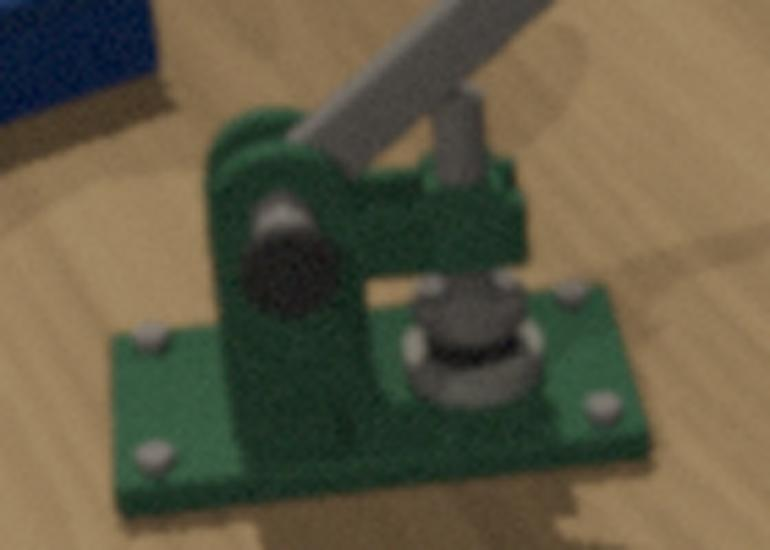

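View pics/a2.png

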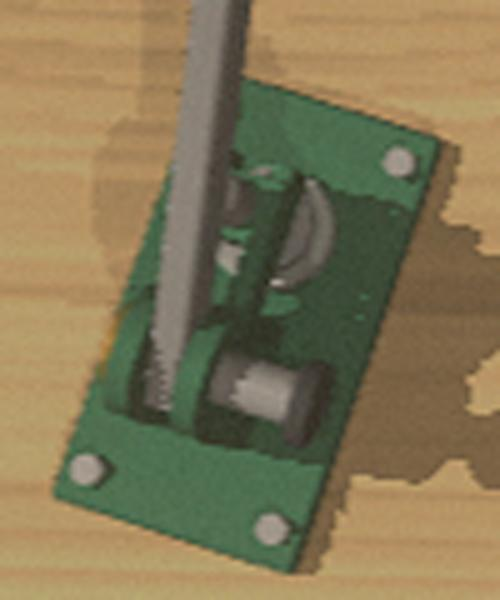

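View pics/a3.png

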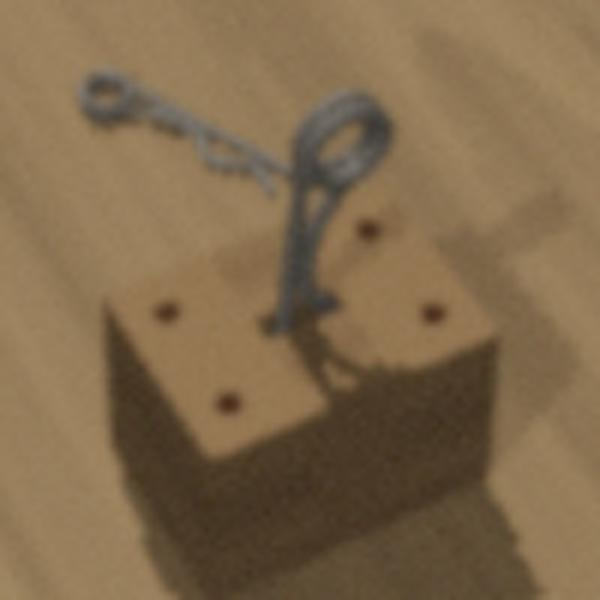

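View pics/a4.png

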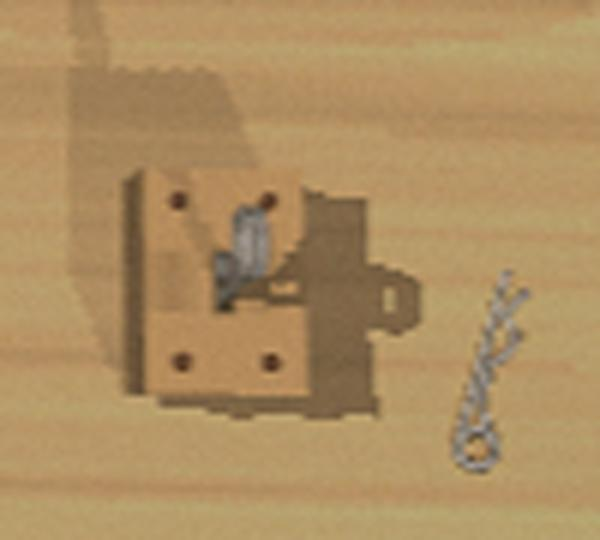

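```bash
python3 - <<'E'
from h import *
head,e=two('side',(182.7,180),'top',(194,261));print('head',head,e)
# bolts top view z~0.013
for u in((88,468),(270,528),(400,160)):
    print(onz('top',(130+u[0]/5,180+u[1]/5),.013))
for u in((55,490),(295,570),(440,140),(245,80)):
    print('corner',onz('top',(130+u[0]/5,180+u[1]/5),.012))
d=np.load('pics/side0.npy');c,R,t=cal('side')
for (u,v) in((183,180),(183,183),(181,160)):
    z=np.median(d[v-1:v+2,u-1:u+2]);p=np.array([(u-c['cx'])/c['fx']*z,(v-c['cy'])/c['fy']*z,z]);print('d',R.T@(p-t))
d=np.load('pics/top0.npy');c,R,t=cal('top')
for (u,v) in((147,272),(184,285),(210,212),(184,258),(194,261),(372,266)):
    z=np.median(d[v-1:v+2,u-1:u+2]);p=np.array([(u-c['cx'])/c['fx']*z,(v-c['cy'])/c['fy']*z,z]);print('t',R.T@(p-t))
# block corners in top
for u in((145,172),(302,172),(305,395),(146,395)):
    print('blk',onz('top',(330+u[0]/6,220+u[1]/6),.048))
for u in((180,200),(269,200),(272,362),(182,362)):
    print('dot',onz('top',(330+u[0]/6,220+u[1]/6),.048))
print('eye',two('side',(220+345/6,270+140/6),'top',(330+251/6,220+243/6)))
E
```

```text
head [0.4854334  0.13685134 0.08939344] 0.0009684961506629884
[0.46231791 0.24025838 0.013     ]
[0.44106665 0.16826973 0.013     ]
[0.58628021 0.12523687 0.013     ]
corner [0.45357719 0.25273809 0.012     ]
corner [0.42531503 0.15788768 0.012     ]
corner [0.59487478 0.10989987 0.012     ]
corner [0.61725291 0.18889923 0.012     ]
d [0.48664005 0.13743079 0.08879289]
d [0.48616884 0.13780971 0.08266036]
d [0.49775012 0.17318771 0.10756129]
t [0.46522265 0.24000169 0.01868793]
t [0.44221087 0.16692972 0.01973113]
t [0.58527433 0.12419376 0.0194268 ]
t [0.48931936 0.15309185 0.09922673]
t [0.48545023 0.13880238 0.07991607]
t [ 0.48358114 -0.18022718  0.09455996]
blk [ 0.51753418 -0.15549642  0.048     ]
blk [ 0.51873719 -0.20479925  0.048     ]
blk [ 0.44958909 -0.20508961  0.048     ]
blk [ 0.44838969 -0.15579675  0.048     ]
dot [ 0.50902093 -0.16646802  0.048     ]
dot [ 0.50970155 -0.19437142  0.048     ]
dot [ 0.45946399 -0.19493464  0.048     ]
dot [ 0.45878351 -0.16698013  0.048     ]
eye (array([ 0.49411828, -0.1804396 ,  0.09405447]), np.float64(0.0017165127336343912))
```

```bash
cat >> h.py <<'E'
from scipy.spatial.transform import Rotation as Ro
def pose():
    s=bot.read_state();return np.array(s['tool_pos']),Ro.from_rotvec(s['tcp_rot']),s
def delta(p,R,p0=None,R0=None):
    "dp in cm, rotvec in tool axes from present pose"
    a,b,_=pose()
    if p0 is not None:a,b=p0,R0
    return (b.inv().apply(np.array(p)-a)*100).round(3),(b.inv()*R).as_rotvec().round(4)
yaw=np.radians(-17.0)
px=np.array([np.cos(yaw),np.sin(yaw),0]);py=np.array([-np.sin(yaw),np.cos(yaw),0]);pz=np.array([0,0,1.])
def frame(x,y):
    x=x/np.linalg.norm(x);y=y-x*(x@y);y/=np.linalg.norm(y);return Ro.from_matrix(np.c_[x,y,np.cross(x,y)])
E
python3 - <<'E'
from h import *
p,R,s=pose();print(R.as_matrix().round(3))
head=np.array([.4854,.1369,.089])
t=np.radians(30)
x=-np.cos(t)*pz+np.sin(t)*py
for y in(px,-px,np.cross(x,px),-np.cross(x,px)):
    F=frame(x,y);tip=head-0.04*py+np.array([0,0,.002]);tcp=tip-x/np.linalg.norm(x)*.014
    print(tcp,delta(tcp,F))
E
```

```text
[[-0.001  0.352  0.936]
 [-0.002  0.936 -0.352]
 [-1.    -0.002 -0.   ]]
[0.47165853 0.09195368 0.10312436] (array([ 14.184, -42.207,  40.913]), array([1.47  , 0.4209, 0.3954]))
[0.47165853 0.09195368 0.10312436] (array([ 14.184, -42.207,  40.913]), array([-1.5926, -0.4022,  0.4281]))
[0.47165853 0.09195368 0.10312436] (array([ 14.184, -42.207,  40.913]), array([ 2.9748,  0.7999, -0.025 ]))
[0.47165853 0.09195368 0.10312436] (array([ 14.184, -42.207,  40.913]), array([-0.0617,  0.0164,  0.5252]))
```

```bash
python3 - <<'E'
from h import *
print('gob',onz('top',(272,206),.0),onz('top',(277,294),0))
t=np.radians(30)
x=-np.cos(t)*pz+np.sin(t)*py
F=frame(x,-np.cross(x,px))
for q in((.31,.4,.27),(.38,.18,.27),(.43,.05,.2)): print(q,delta(q,F))
E
```

```text
gob [0.6036129  0.00300902 0.        ] [ 0.42927722 -0.0117375   0.        ]
(0.31, 0.4, 0.27) (array([ -2.543, -19.096,  14.935]), array([-0.0617,  0.0164,  0.5252]))
(0.38, 0.18, 0.27) (array([ -2.512, -37.223,  29.233]), array([-0.0617,  0.0164,  0.5252]))
(0.43, 0.05, 0.2) (array([  4.506, -47.617,  38.49 ]), array([-0.0617,  0.0164,  0.5252]))
```

```bash
python3 -m creep '[{"grip":0,"dp":[-1,-4,3],"rotation":[0,0,0.1]},{"grip":0,"dp":[-2,-7,5.5],"rotation":[0,0,0.2]},{"grip":0,"dp":[-2.5,-10,8],"rotation":[0,0,0.3]},{"grip":0,"dp":[-2.5,-13,10.5],"rotation":[0,0,0.4]},{"grip":0,"dp":[-2.5,-16,12.5],"rotation":[-0.06,0.016,0.5]}]' 40
```

```text
time: 0.57
tool_pos: [0.2945, 0.4474, 0.2692]
tcp_rot: [0.601, 1.456, 0.119]
wrist_force: [-0.5, -0.9, 0.5]
width: 0.298
```

```bash
python3 - <<'E'
from h import *
t=np.radians(30)
x=-np.cos(t)*pz+np.sin(t)*py
F=frame(x,-np.cross(x,px))
for q in((.31,.4,.27),(.38,.18,.27),(.43,.05,.2)): print(q,delta(q,F))
print(pose()[0])
E
```

```text
(0.31, 0.4, 0.27) (array([-1.887, -3.553,  2.942]), array([-0.0185,  0.0062,  0.0565]))
(0.38, 0.18, 0.27) (array([-10.364, -20.263,  16.431]), array([-0.0185,  0.0062,  0.0565]))
(0.43, 0.05, 0.2) (array([ -9.004, -33.047,  25.246]), array([-0.0185,  0.0062,  0.0565]))
[0.2945288  0.44737555 0.26924613]
```

```bash
python3 -m creep '[{"grip":0,"dp":[-1.5,-3,2.5],"rotation":[0,0,0]},{"grip":0,"dp":[-3.2,-6,5],"rotation":[0,0,0]},{"grip":0,"dp":[-4.8,-9,7.5],"rotation":[0,0,0]},{"grip":0,"dp":[-6.4,-12,10],"rotation":[0,0,0]},{"grip":0,"dp":[-8,-15,12],"rotation":[0,0,0]}]' 40
```

```text
time: 0.98
tool_pos: [0.3562, 0.2498, 0.2742]
tcp_rot: [0.6, 1.457, 0.117]
wrist_force: [2.1, -0.6, -0.1]
width: 0.003
```

```bash
python3 -m creep '[{"grip":0,"dp":[0,-3,2],"rotation":[0,0,0]},{"grip":0,"dp":[0,-6,4],"rotation":[0,0,0]},{"grip":0,"dp":[0.5,-9,6],"rotation":[0,0,0]},{"grip":0,"dp":[0.5,-12,8],"rotation":[0,0,0]},{"grip":0,"dp":[0.5,-12,8],"rotation":[0,0,0]}]' 40;  python3 - <<'E'
from h import *
t=np.radians(30)
x=-np.cos(t)*pz+np.sin(t)*py
F=frame(x,-np.cross(x,px))
for q in((.38,.18,.27),(.43,.05,.2)): print(q,delta(q,F))
print(pose()[0])
E
```

```text
time: 1.4
tool_pos: [0.3995, 0.1219, 0.2121]
tcp_rot: [0.604, 1.46, 0.107]
wrist_force: [-0.1, 0.8, -0.7]
width: 0.001
(0.38, 0.18, 0.27) (array([-2.988,  6.939, -3.742]), array([-0.0279,  0.0057,  0.0629]))
(0.43, 0.05, 0.2) (array([-1.553, -5.754,  5.193]), array([-0.0279,  0.0057,  0.0629]))
[0.39946919 0.1219036  0.2120875 ]
```

```bash
python3 -m creep '[{"grip":0,"dp":[-0.8,-3,2.6],"rotation":[-0.014,0,0.03]},{"grip":0,"dp":[-1.6,-5.8,5.2],"rotation":[-0.028,0.006,0.063]},{"grip":0,"dp":[-1.6,-5.8,5.2],"rotation":[-0.028,0.006,0.063]}]' 40;  python3 - <<'E'
from h import *
print(pose()[0])
for n in('wrist','top','side'):
    p,d=bot.read_camera(n);cv2.imwrite(f"pics/{n}1.png",p[:,:,::-1]);np.save(f"pics/{n}1.npy",d)
E
```

```text
time: 1.65
tool_pos: [0.4325, 0.0491, 0.2019]
tcp_rot: [0.627, 1.44, 0.18]
wrist_force: [-0.4, -0.2, 0.6]
width: 0.001
[0.43246778 0.04913383 0.20186979]
```

View pics/wrist1.png

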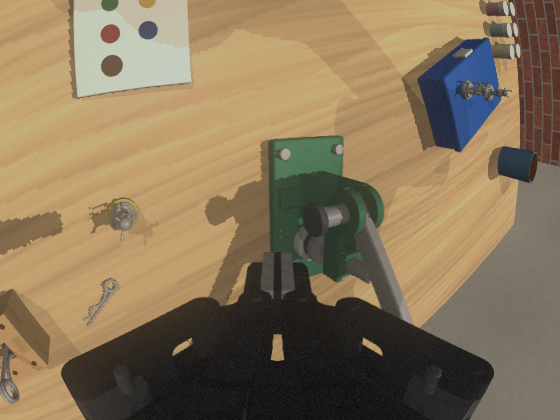

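View pics/side1.png

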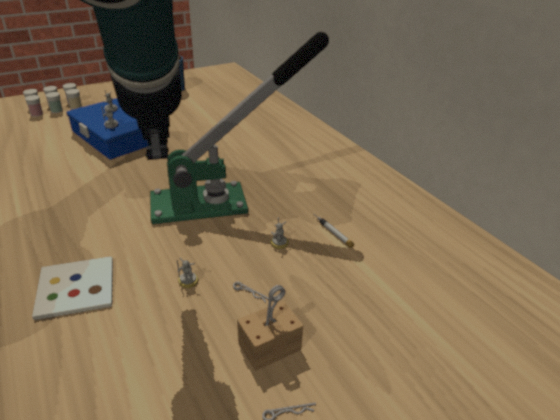

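```bash
python3 - <<'E'
from h import *
t=np.radians(30)
x=-np.cos(t)*pz+np.sin(t)*py
F=frame(x,-np.cross(x,px))
head=np.array([.4854,.1369,.089])
for g in(.025,):
  tip=head-g*py-pz*.004;q=tip-x*.014;print(q,delta(q,F))
E
```

```text
[0.47604411 0.10629825 0.09712436] (array([12.32 ,  0.108,  2.914]), array([ 0.0051, -0.0022, -0.0037]))
```

```bash
python3 -m creep '[{"grip":0,"dp":[3,0,2],"rotation":[0,0,0]},{"grip":0,"dp":[6,0,2.9],"rotation":[0,0,0]},{"grip":0,"dp":[9,0,2.9],"rotation":[0,0,0]},{"grip":0,"dp":[12.3,0.1,2.9],"rotation":[0,0,0]},{"grip":0,"dp":[12.3,0.1,2.9],"rotation":[0,0,0]}]' 40;  python3 - <<'E'
from h import *
print(pose()[0], pose()[1].as_matrix().round(3), pose()[2]['wrist_force'])
for n in('wrist','top','side'):
    p,d=bot.read_camera(n);cv2.imwrite(f"pics/{n}2.png",p[:,:,::-1]);np.save(f"pics/{n}2.npy",d)
crop('pics/side2.png','pics/a1.png',110,270,110,230,4.5)
crop('pics/top2.png','pics/a2.png',110,250,170,310,4)
crop('pics/wrist2.png','pics/a3.png',200,420,100,300,3)
E
```

```text
time: 2.22
tool_pos: [0.4715, 0.1106, 0.0931]
tcp_rot: [0.623, 1.452, 0.19]
wrist_force: [-1.6, 0.4, -0.9]
width: -0.002
[0.47146282 0.11057793 0.09312217] [[ 0.135  0.245  0.96 ]
 [ 0.484  0.829 -0.28 ]
 [-0.865  0.502 -0.006]] [-1.55765269  0.38852845 -0.93647556]
```

View pics/a1.png

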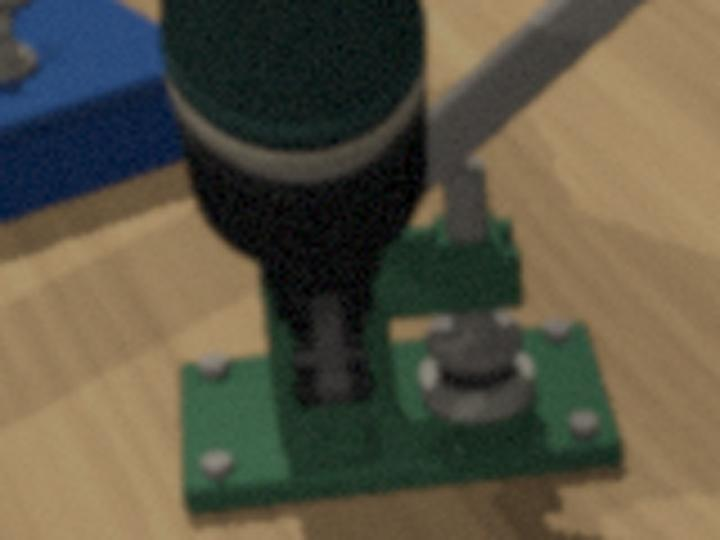

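View pics/a3.png

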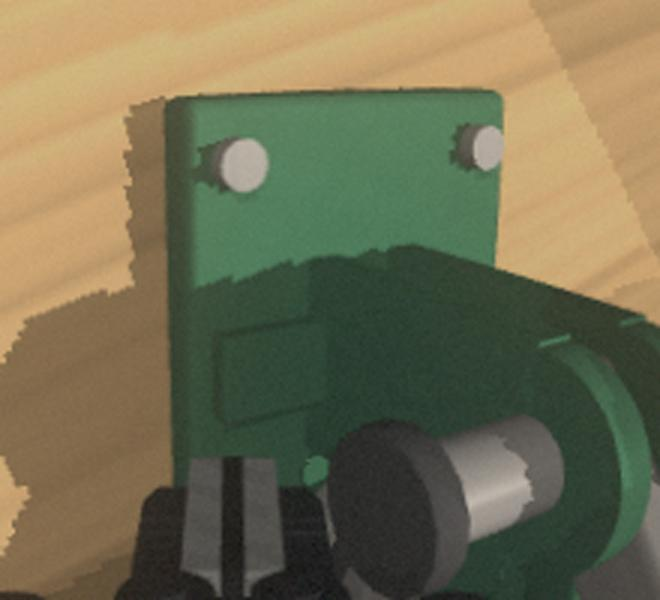

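```bash
python3 - <<'E'
from h import *
head=np.array([.4854,.1369,.089])
p,R,s=pose()
print(((proj('wrist',head)-[200,100])*3).round(1), ((proj('wrist',p+R.apply([.014,0,0]))-[200,100])*3).round(1))
C=cal('wrist');print(two('wrist',(328.3,271),'top',(194,261),C),two('wrist',(328.3,271),'side',(182.7,180),C))
E
```

```text
[[360.4 487. ]] [[237.4 509.1]]
(array([0.48459608, 0.13492409, 0.0989683 ]), np.float64(0.0005239165922242079)) (array([0.48747642, 0.1368891 , 0.09191499]), np.float64(0.005771350389127678))
```

```bash
python3 -m creep '[{"grip":0,"dp":[-0.26,0.15,0.5],"rotation":[0,0,0]},{"grip":0,"dp":[-0.16,0.32,0.5],"rotation":[0,0,0]},{"grip":0,"dp":[-0.06,0.5,0.5],"rotation":[0,0,0]},{"grip":0,"dp":[0.04,0.67,0.5],"rotation":[0,0,0]}]' 40; python3 -m creep '[{"grip":0,"dp":[0.1,0.17,0],"rotation":[0,0,0]},{"grip":0,"dp":[0.2,0.34,0],"rotation":[0,0,0]}]'; python3 -m creep '[{"grip":0,"dp":[0.1,0.17,0],"rotation":[0,0,0]},{"grip":0,"dp":[0.2,0.34,0],"rotation":[0,0,0]}]'
```

```text
time: 2.7
tool_pos: [0.4838, 0.1102, 0.1021]
tcp_rot: [0.624, 1.439, 0.187]
wrist_force: [0.5, 0.1, -0.2]
width: -0.0
time: 2.87
tool_pos: [0.4839, 0.1143, 0.1009]
tcp_rot: [0.624, 1.441, 0.187]
wrist_force: [0.2, 0.8, -0.1]
width: 0.002
time: 3.03
tool_pos: [0.4848, 0.1184, 0.1005]
tcp_rot: [0.624, 1.442, 0.187]
wrist_force: [-0.5, 0.5, 0.3]
width: -0.004
```

```bash
python3 -m creep '[{"grip":0,"dp":[0.1,0.17,-0.3],"rotation":[0,0,0]},{"grip":0,"dp":[0.2,0.34,-0.3],"rotation":[0,0,0]}]'; python3 -m creep '[{"grip":0,"dp":[0.1,0.17,0],"rotation":[0,0,0]},{"grip":0,"dp":[0.2,0.34,0],"rotation":[0,0,0]}]'; python3 -m creep '[{"grip":0,"dp":[0.1,0.17,0],"rotation":[0,0,0]},{"grip":0,"dp":[0.2,0.34,0],"rotation":[0,0,0]}]'
```

```text
time: 3.2
tool_pos: [0.4825, 0.1232, 0.1003]
tcp_rot: [0.624, 1.443, 0.187]
wrist_force: [-0.7, 0.2, -0.9]
width: 0.002
time: 3.37
tool_pos: [0.4838, 0.1265, 0.1002]
tcp_rot: [0.623, 1.443, 0.187]
wrist_force: [-3.0, -4.9, 2.3]
width: -0.002
time: 3.53
tool_pos: [0.4849, 0.1302, 0.1002]
tcp_rot: [0.623, 1.443, 0.187]
wrist_force: [-2.6, -3.9, 3.1]
width: 0.002
```

```bash
python3 -m creep '[{"grip":0,"dp":[0.1,0.17,0],"rotation":[0,0,0]},{"grip":0,"dp":[0.2,0.34,0],"rotation":[0,0,0]},{"grip":0,"dp":[0.25,0.43,0],"rotation":[0,0,0]}]'; python3 -m creep '[{"grip":0,"dp":[0.1,0.17,0],"rotation":[0,0,0]},{"grip":0,"dp":[0.2,0.34,0],"rotation":[0,0,0]}]'; python3 -m creep '[{"grip":0,"dp":[0.05,0.087,0],"rotation":[0,0,0]},{"grip":0,"dp":[0.1,0.17,0],"rotation":[0,0,0]}]'
```

```text
time: 3.78
tool_pos: [0.4863, 0.135, 0.1002]
tcp_rot: [0.623, 1.443, 0.187]
wrist_force: [-3.2, -3.9, 2.6]
width: -0.001
time: 3.95
tool_pos: [0.4873, 0.1387, 0.1002]
tcp_rot: [0.623, 1.443, 0.187]
wrist_force: [-4.1, -4.3, 2.5]
width: -0.003
time: 4.12
tool_pos: [0.4879, 0.1407, 0.1002]
tcp_rot: [0.623, 1.443, 0.187]
wrist_force: [-3.1, -4.4, 2.7]
width: 0.0
```

Travelled ~16 mm since contact; go on in 0.5–1 mm steps.

```bash
for i in 1; do python3 -m creep '[{"grip":0,"dp":[0.05,0.087,0],"rotation":[0,0,0]},{"grip":0,"dp":[0.1,0.17,0],"rotation":[0,0,0]}]'; done; python3 -m creep '[{"grip":0,"dp":[0.05,0.087,0],"rotation":[0,0,0]},{"grip":0,"dp":[0.1,0.17,0],"rotation":[0,0,0]}]'
```

```text
time: 4.28
tool_pos: [0.4884, 0.1425, 0.1002]
tcp_rot: [0.623, 1.443, 0.187]
wrist_force: [-2.9, -5.1, 2.9]
width: 0.0
time: 4.45
tool_pos: [0.489, 0.1444, 0.1002]
tcp_rot: [0.623, 1.443, 0.187]
wrist_force: [-3.9, -4.7, 3.2]
width: -0.004
```

```bash
python3 -m creep '[{"grip":0,"dp":[0.05,0.087,0],"rotation":[0,0,0]},{"grip":0,"dp":[0.1,0.17,0],"rotation":[0,0,0]}]'
```

```text
time: 4.62
tool_pos: [0.4896, 0.1463, 0.1002]
tcp_rot: [0.623, 1.443, 0.187]
wrist_force: [-3.2, -4.2, 3.2]
width: 0.002
```

```bash
python3 -m creep '[{"grip":0,"dp":[0.05,0.087,0],"rotation":[0,0,0]},{"grip":0,"dp":[0.1,0.17,0],"rotation":[0,0,0]}]'
```

```text
time: 4.78
tool_pos: [0.4901, 0.1482, 0.1002]
tcp_rot: [0.623, 1.444, 0.187]
wrist_force: [-3.9, -4.2, 3.4]
width: -0.003
```

```bash
python3 -m creep '[{"grip":0,"dp":[0.025,0.043,0],"rotation":[0,0,0]},{"grip":0,"dp":[0.05,0.087,0],"rotation":[0,0,0]},{"grip":0,"dp":[0.075,0.13,0],"rotation":[0,0,0]}]'
```

```text
time: 5.03
tool_pos: [0.4905, 0.1496, 0.1002]
tcp_rot: [0.623, 1.444, 0.187]
wrist_force: [-4.6, -3.9, 3.0]
width: 0.001
```

```bash
python3 -m creep '[{"grip":0,"dp":[0.025,0.043,0],"rotation":[0,0,0]},{"grip":0,"dp":[0.05,0.087,0],"rotation":[0,0,0]},{"grip":0,"dp":[0.075,0.13,0],"rotation":[0,0,0]}]'
```

```text
time: 5.28
tool_pos: [0.4909, 0.1511, 0.1002]
tcp_rot: [0.623, 1.444, 0.187]
wrist_force: [-3.4, -4.4, 2.4]
width: 0.0
```

```bash
python3 -m creep '[{"grip":0,"dp":[0.025,0.043,0],"rotation":[0,0,0]},{"grip":0,"dp":[0.05,0.087,0],"rotation":[0,0,0]},{"grip":0,"dp":[0.075,0.13,0],"rotation":[0,0,0]}]'
```

```text
time: 5.53
tool_pos: [0.4913, 0.1525, 0.1002]
tcp_rot: [0.623, 1.444, 0.187]
wrist_force: [-4.0, -4.7, 3.0]
width: -0.0
```

```bash
python3 -m creep '[{"grip":0,"dp":[0.025,0.043,0],"rotation":[0,0,0]},{"grip":0,"dp":[0.05,0.087,0],"rotation":[0,0,0]}]'
```

```text
time: 5.7
tool_pos: [0.4915, 0.153, 0.1001]
tcp_rot: [0.621, 1.444, 0.187]
wrist_force: [-7.0, -10.5, 7.4]
width: 0.001
```

```bash
python3 -m creep '[{"grip":0,"dp":[0.025,0.043,0],"rotation":[0,0,0]},{"grip":0,"dp":[0.05,0.087,0],"rotation":[0,0,0]}]'
```

```text
time: 5.87
tool_pos: [0.4916, 0.1532, 0.1001]
tcp_rot: [0.62, 1.444, 0.186]
wrist_force: [-9.9, -15.5, 10.2]
width: -0.001
```

```bash
python3 -m creep '[{"grip":0,"dp":[0.025,0.043,0],"rotation":[0,0,0]},{"grip":0,"dp":[0.05,0.087,0],"rotation":[0,0,0]}]'
```

```text
time: 6.03
tool_pos: [0.4918, 0.1533, 0.1]
tcp_rot: [0.618, 1.444, 0.185]
wrist_force: [-12.5, -22.3, 12.7]
width: 0.001
```

```bash
python3 -m creep '[{"grip":0,"dp":[-0.1,-0.17,0],"rotation":[0,0,0]},{"grip":0,"dp":[-1,-1.7,0],"rotation":[0,0,0]},{"grip":0,"dp":[-4,-1.7,-1],"rotation":[0,0,0]},{"grip":0,"dp":[-8,-1.7,-4],"rotation":[0,0,0]},{"grip":0,"dp":[-12,-1.7,-6],"rotation":[0,0,0]}]';  python3 - <<'E'
from h import *
p,R,s=pose();c,Rc,t=cal('wrist');o=-Rc.T@t;print(p,s['wrist_force'],'cam in tool',R.inv().apply(o-p),R.inv().apply(Rc[2]))
p,d=bot.read_camera('top');cv2.imwrite("pics/top3.png",p[:,:,::-1])
p,d=bot.read_camera('side');cv2.imwrite("pics/side3.png",p[:,:,::-1])
crop('pics/top3.png','pics/a2.png',120,230,190,300,5.4)
crop('pics/side3.png','pics/a1.png',110,270,110,230,4.5)
E
```

```text
time: 6.45
tool_pos: [0.4182, 0.1043, 0.1864]
tcp_rot: [0.625, 1.447, 0.187]
wrist_force: [0.6, -0.5, 0.8]
width: 0.004
[0.41816232 0.10426584 0.18642404] [ 0.61715489 -0.51289326  0.84016659] cam in tool [-0.12934626 -0.00095213 -0.07803887] [ 9.53691144e-01 -5.98691557e-04  3.00787040e-01]
```

View pics/a2.png

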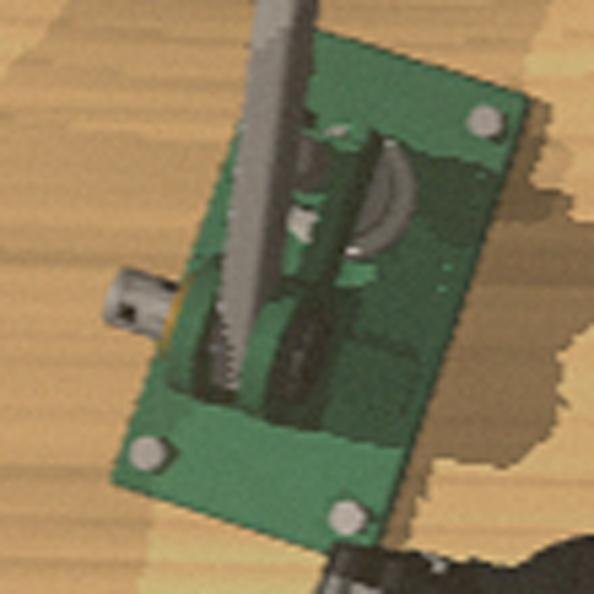

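View pics/a1.png

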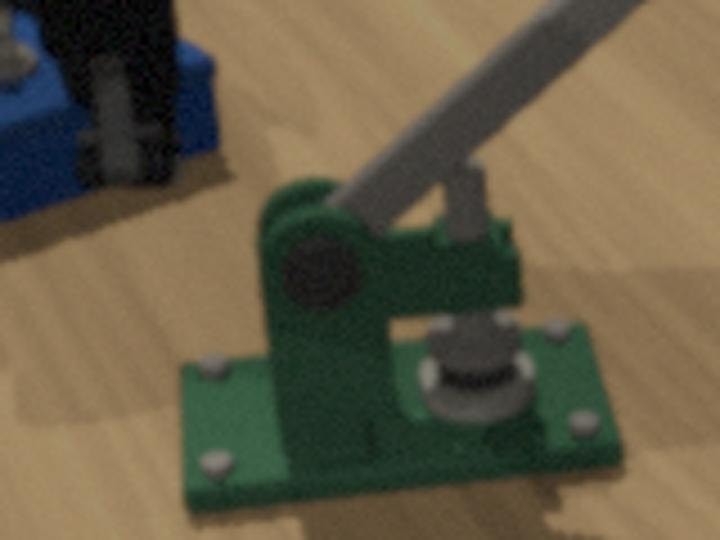

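```bash
python3 - <<'E'
from h import *
head=np.array([.4936,.1637,.09])
for k in(0,.053,.062,.071): 
    for o in (0,-.01,.01): print(k,o,((proj('top',head+k*py+o*px)-[130,225])*14).round(0))
crop('pics/top3.png','pics/a2.png',130,180,225,265,14)
E
```

```text
0 0 [[690. 431.]]
0 -0.01 [[663. 505.]]
0 0.01 [[718. 357.]]
0.053 0 [[303. 300.]]
0.053 -0.01 [[275. 374.]]
0.053 0.01 [[331. 226.]]
0.062 0 [[237. 278.]]
0.062 -0.01 [[209. 352.]]
0.062 0.01 [[265. 204.]]
0.071 0 [[172. 256.]]
0.071 -0.01 [[143. 330.]]
0.071 0.01 [[200. 182.]]
```

View pics/a2.png

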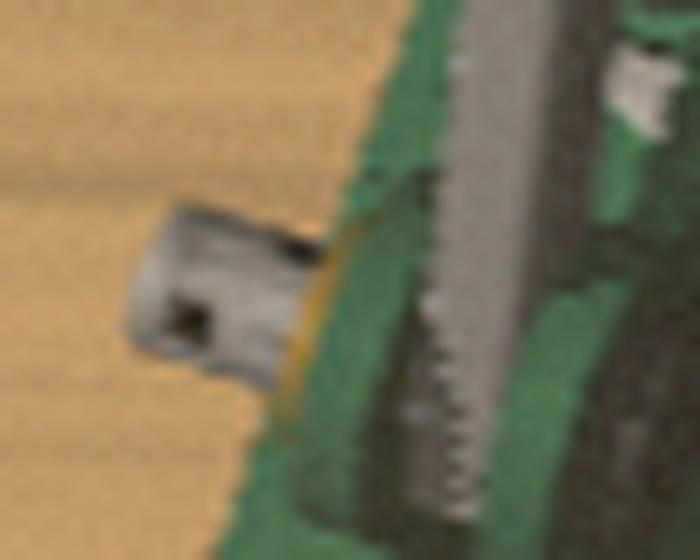

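```bash
python3 - <<'E'
from h import *
x=-pz;th=np.radians(1);F=frame(x,np.array([-np.sin(th),np.cos(th),0]))
print(delta((.494,-.18,.20),F),F.as_matrix().round(2))
E
```

```text
(array([-13.146, -21.319,  15.091]), array([-0.2977,  0.0929, -0.5224])) [[ 0.   -0.02  1.  ]
 [ 0.    1.    0.02]
 [-1.    0.    0.  ]]
```

```bash
python3 -m creep '[{"grip":3.5,"dp":[-2.5,-4,2.5],"rotation":[-0.05,0.015,-0.1]},{"grip":3.5,"dp":[-5,-7,5],"rotation":[-0.11,0.035,-0.2]},{"grip":3.5,"dp":[-7.5,-10,7.5],"rotation":[-0.17,0.05,-0.31]},{"grip":3.5,"dp":[-10,-13,10],"rotation":[-0.23,0.07,-0.42]},{"grip":3.5,"dp":[-11.5,-15.5,12],"rotation":[-0.298,0.093,-0.522]}]' 80; python3 - <<'E'
from h import *
x=-pz;th=np.radians(1);F=frame(x,np.array([-np.sin(th),np.cos(th),0]))
print(pose()[0],delta((.494,-.18,.18),F))
E
```

```text
time: 6.97
tool_pos: [0.4768, -0.0975, 0.2088]
tcp_rot: [-0.017, 1.578, 0.015]
wrist_force: [-0.9, -0.0, -0.5]
width: 0.411
[ 0.47677449 -0.09745812  0.20877257] (array([ 2.874, -8.285,  1.575]), array([ 0.0029, -0.0072,  0.001 ]))
```

```bash
python3 -m creep '[{"grip":3.5,"dp":[0,-3,0.6],"rotation":[0,0,0]},{"grip":3.5,"dp":[1,-6,1.2],"rotation":[0,0,0]},{"grip":3.5,"dp":[1.5,-7.5,1.2],"rotation":[0,0,0]},{"grip":3.5,"dp":[1.5,-7.5,1.2],"rotation":[0,0,0]},{"grip":3.5,"dp":[1.5,-7.5,1.2],"rotation":[0,0,0]}]' ; python3 - <<'E'
from h import *
x=-pz;th=np.radians(1);F=frame(x,np.array([-np.sin(th),np.cos(th),0]))
print(pose()[0],delta((.494,-.18,.18),F))
C=cal('wrist');p,d=bot.read_camera('wrist');cv2.imwrite("pics/wrist4.png",p[:,:,::-1])
print(proj('wrist',(.494,-.18,.094),C))
E
```

```text
time: 7.38
tool_pos: [0.4877, -0.1702, 0.1907]
tcp_rot: [-0.008, 1.582, 0.017]
wrist_force: [-0.1, 0.7, -0.6]
width: 0.406
[ 0.4876692  -0.17018286  0.19066098] (array([ 1.053, -0.998,  0.629]), array([-0.0016, -0.0108, -0.0061]))
[[264.15109324 225.66390768]]
```

View pics/wrist4.png

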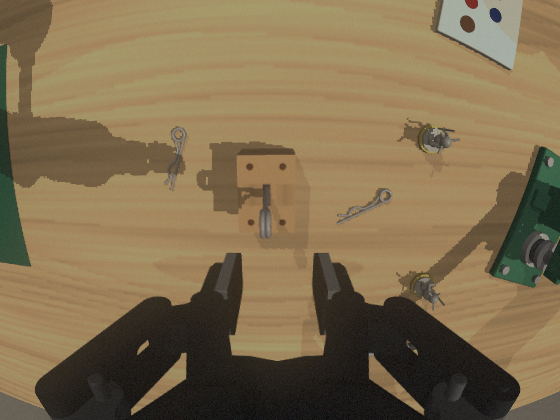

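```bash
python3 - <<'E'
from h import *
crop('pics/wrist4.png','pics/a3.png',225,310,140,260,5)
C=cal('wrist')
for q in((.494,-.18,.105),(.494,-.18,.083),(.483,-.18,.094),(.505,-.18,.094)):print((proj('wrist',q,C)-[225,140])*5)
E
```

```text
[[189.83322452 452.66549739]]
[[194.89117771 401.58377789]]
[[192.72394757 355.4506153 ]]
[[192.29586621 494.43799152]]
```

View pics/a3.png

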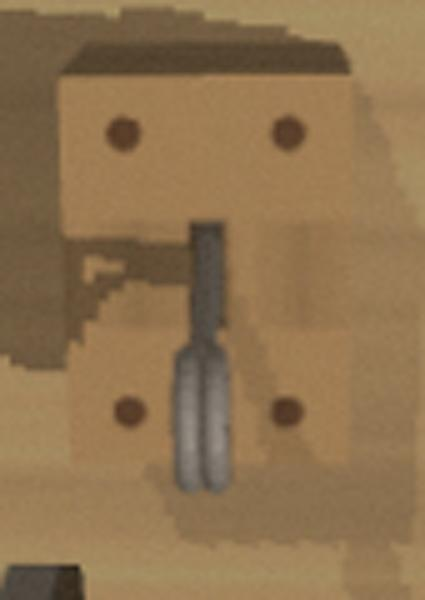

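```bash
python3 - <<'E'
from h import *
x=-pz;th=np.radians(0.5);F=frame(x,np.array([-np.sin(th),np.cos(th),0]))
print(pose()[0],delta((.493,-.179,.089),F))
E
```

```text
[ 0.48775414 -0.16968514  0.19113284] (array([10.202, -0.999,  0.612]), array([ 0.008 , -0.0101, -0.0057]))
```

```bash
python3 -m creep '[{"grip":3.5,"dp":[3,-1,0.6],"rotation":[0,-0.01,0]},{"grip":3.5,"dp":[6,-1,0.6],"rotation":[0,-0.01,0]},{"grip":3.5,"dp":[6.5,-1,0.6],"rotation":[0,-0.01,0]},{"grip":3.5,"dp":[6.5,-1,0.6],"rotation":[0,-0.01,0]}]' ; python3 - <<'E'
from h import *
x=-pz;th=np.radians(0.5);F=frame(x,np.array([-np.sin(th),np.cos(th),0]))
print(pose()[0],delta((.493,-.179,.089),F))
C=cal('wrist');p,d=bot.read_camera('wrist');cv2.imwrite("pics/wrist5.png",p[:,:,::-1])
p,d=bot.read_camera('side');cv2.imwrite("pics/side5.png",p[:,:,::-1])
crop('pics/wrist5.png','pics/a3.png',190,350,140,290,5)
crop('pics/side5.png','pics/a4.png',200,340,220,370,4)
E
```

```text
time: 7.77
tool_pos: [0.4913, -0.1779, 0.1245]
tcp_rot: [-0.009, 1.575, 0.02]
wrist_force: [0.2, -0.9, -0.1]
width: 0.406
[ 0.49131797 -0.17787107  0.12451123] (array([ 3.549, -0.141,  0.181]), array([ 0.0096, -0.0043, -0.0071]))
```

View pics/a3.png

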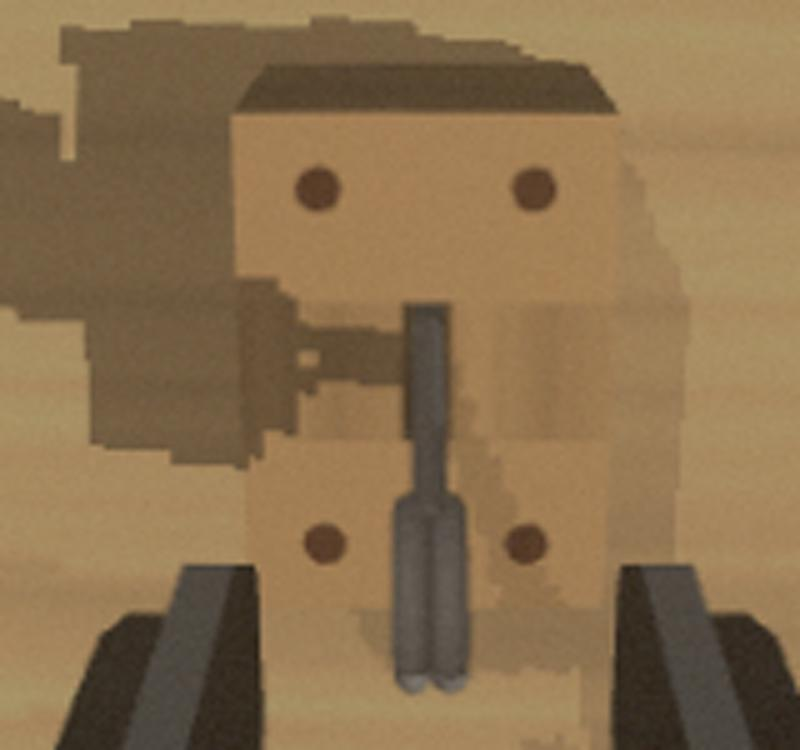

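View pics/a4.png

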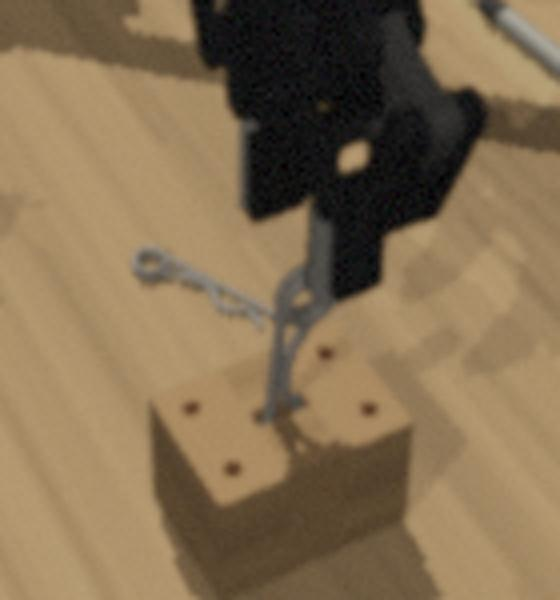

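```bash
python3 -m creep '[{"grip":3.5,"dp":[1.5,-0.1,0.15],"rotation":[0.008,0,0]},{"grip":3.5,"dp":[3,-0.1,0.15],"rotation":[0.008,0,0]},{"grip":3.5,"dp":[3.45,-0.1,0.15],"rotation":[0.008,0,0]},{"grip":3.5,"dp":[3.45,-0.1,0.15],"rotation":[0.008,0,0]}]' ; python3 -m creep '[{"grip":1.5,"dp":[0,0,0],"rotation":[0,0,0]},{"grip":0.3,"dp":[0,0,0],"rotation":[0,0,0]},{"grip":0.3,"dp":[0,0,0],"rotation":[0,0,0]},{"grip":0.3,"dp":[0,0,0],"rotation":[0,0,0]},{"grip":0.3,"dp":[0,0,0],"rotation":[0,0,0]}]' 60
```

```text
time: 8.2
tool_pos: [0.4952, -0.1804, 0.0928]
tcp_rot: [-0.004, 1.57, 0.011]
wrist_force: [-0.0, -0.8, -0.0]
width: 0.413
time: 8.62
tool_pos: [0.4962, -0.1809, 0.0937]
tcp_rot: [-0.004, 1.567, 0.01]
wrist_force: [0.9, 1.3, 5.8]
width: 0.076
```

```bash
python3 -m creep '[{"grip":0.3,"dp":[0,0,0],"rotation":[0,0,0]},{"grip":0.3,"dp":[0,0,0],"rotation":[0,0,0]}]' 80;python3 - <<'E'
from h import *
C=cal('wrist');p,d=bot.read_camera('wrist');cv2.imwrite("pics/wrist6.png",p[:,:,::-1])
p,d=bot.read_camera('side');cv2.imwrite("pics/side6.png",p[:,:,::-1])
crop('pics/wrist6.png','pics/a3.png',190,350,140,290,5)
crop('pics/side6.png','pics/a4.png',200,340,220,370,4)
E
```

```text
time: 8.78
tool_pos: [0.4962, -0.1809, 0.0937]
tcp_rot: [-0.004, 1.567, 0.01]
wrist_force: [-0.3, 1.7, 6.7]
width: 0.071
```

View pics/a3.png

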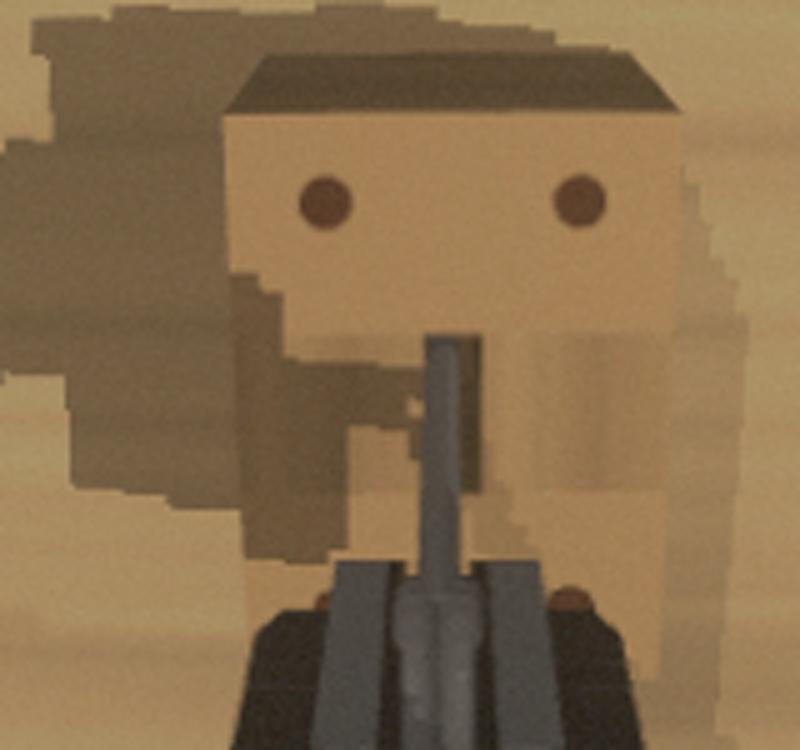

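View pics/a4.png

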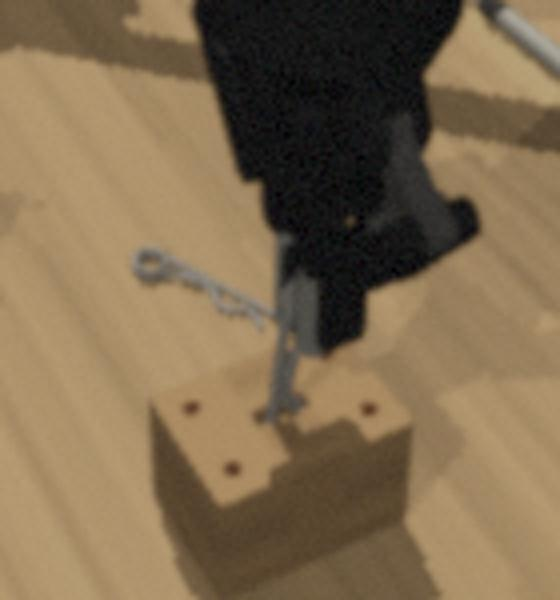

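```bash
python3 -m creep '[{"grip":0.3,"dp":[-0.5,0,0],"rotation":[0,0,0]},{"grip":0.3,"dp":[-1.5,0,0],"rotation":[0,0,0]},{"grip":0.3,"dp":[-3,0,0],"rotation":[0,0,0]},{"grip":0.3,"dp":[-5,0,0],"rotation":[0,0,0]},{"grip":0.3,"dp":[-7,0,0],"rotation":[0,0,0]}]' 80;python3 - <<'E'
from h import *
p,d=bot.read_camera('side');cv2.imwrite("pics/side7.png",p[:,:,::-1])
crop('pics/side7.png','pics/a4.png',200,340,180,330,4)
F=frame(-pz,py);print(pose()[0])
for q in((.41,.0,.26),(.42,.12,.26),(.45,.25,.26)):print(delta(q,F))
E
```

```text
time: 9.3
tool_pos: [0.4943, -0.181, 0.163]
tcp_rot: [-0.004, 1.572, 0.011]
wrist_force: [1.7, -0.5, 0.4]
width: 0.073
[ 0.49700907 -0.18214712  0.16787508]
(array([-9.237, 18.311, -8.469]), array([ 0.3063,  0.0058, -0.0024]))
(array([-9.212, 30.301, -7.354]), array([ 0.3063,  0.0058, -0.0024]))
(array([-9.173, 43.272, -4.229]), array([ 0.3063,  0.0058, -0.0024]))
```

View pics/a4.png

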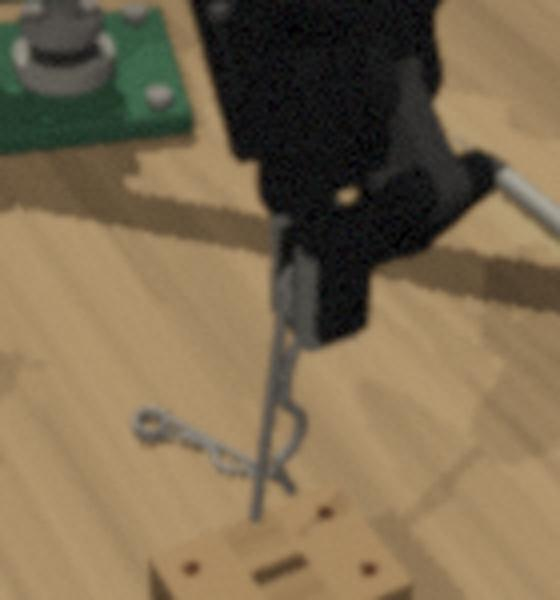

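```bash
python3 -m creep '[{"grip":0.3,"dp":[-3,0,-2],"rotation":[0.06,0,0]},{"grip":0.3,"dp":[-6,2,-4],"rotation":[0.12,0,0]},{"grip":0.3,"dp":[-8,5,-6],"rotation":[0.18,0,0]},{"grip":0.3,"dp":[-9,8.5,-7.5],"rotation":[0.25,0,0]},{"grip":0.3,"dp":[-9.2,12,-8.4],"rotation":[0.306,0.006,0]}]';python3 -m creep '[{"grip":0.3,"dp":[0,3.5,-0.7],"rotation":[0,0,0]},{"grip":0.3,"dp":[0,7,-1.4],"rotation":[0,0,0]},{"grip":0.3,"dp":[0,10,-2],"rotation":[0,0,0]},{"grip":0.3,"dp":[0,13,-2.5],"rotation":[0,0,0]},{"grip":0.3,"dp":[0,16,-3],"rotation":[0,0,0]}]'; python3 - <<'E'
from h import *
F=frame(-pz,py);print(pose()[0])
for q in((.42,.12,.26),(.45,.25,.26)):print(delta(q,F))
E
```

```text
time: 9.77
tool_pos: [0.4092, -0.0621, 0.2578]
tcp_rot: [0.24, 1.559, -0.235]
wrist_force: [0.2, 0.8, -1.1]
width: 0.07
time: 10.18
tool_pos: [0.4273, 0.1008, 0.2557]
tcp_rot: [0.236, 1.563, -0.23]
wrist_force: [0.0, -0.6, 0.6]
width: 0.07
[0.42728559 0.10080404 0.2557355 ]
(array([-0.414,  1.624, -1.26 ]), array([ 0.0004, -0.0057, -0.003 ]))
(array([-0.37 , 14.934, -2.186]), array([ 0.0004, -0.0057, -0.003 ]))
```

```bash
python3 -m creep '[{"grip":0.3,"dp":[0,3.5,-1],"rotation":[0,0,0]},{"grip":0.3,"dp":[0,7,-1.8],"rotation":[0,0,0]},{"grip":0.3,"dp":[0,11,-2.2],"rotation":[0,-0.005,0]},{"grip":0.3,"dp":[0,14,-2.2],"rotation":[0,-0.005,0]},{"grip":0.3,"dp":[0,14,-2.2],"rotation":[0,-0.005,0]}]';  python3 - <<'E'
from h import *
print(pose()[0],pose()[1].as_matrix().round(3))
C=cal('wrist');p,d=bot.read_camera('wrist');cv2.imwrite("pics/wrist8.png",p[:,:,::-1])
p,d=bot.read_camera('top');cv2.imwrite("pics/top8.png",p[:,:,::-1])
p,d=bot.read_camera('side');cv2.imwrite("pics/side8.png",p[:,:,::-1])
crop('pics/wrist8.png','pics/a3.png',190,390,140,290,4)
E
```

```text
time: 10.6
tool_pos: [0.4484, 0.2442, 0.2563]
tcp_rot: [0.234, 1.559, -0.225]
wrist_force: [1.1, 0.4, -0.3]
width: 0.071
[0.44841223 0.24423513 0.2562584 ] [[ 0.001  0.288  0.958]
 [ 0.006  0.957 -0.288]
 [-1.     0.006 -0.001]]
```

View pics/wrist8.png

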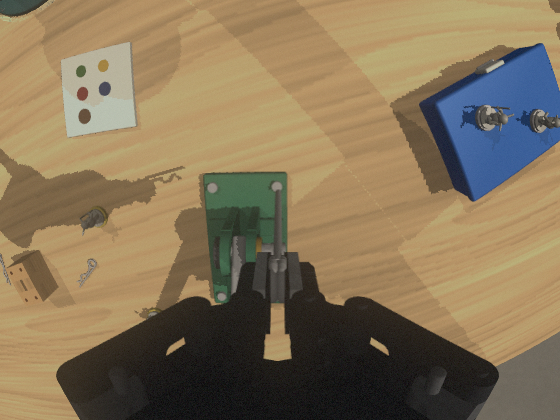

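View pics/a3.png

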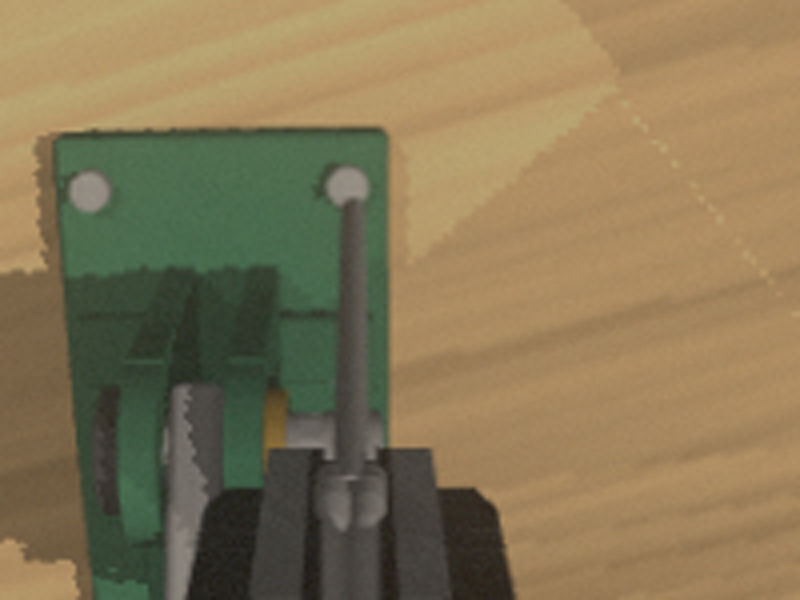

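View pics/top8.png

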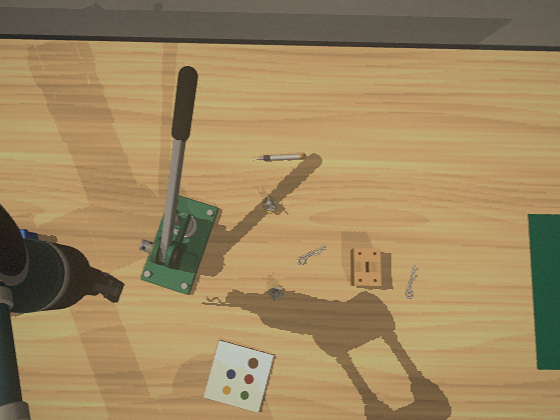

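View pics/side8.png

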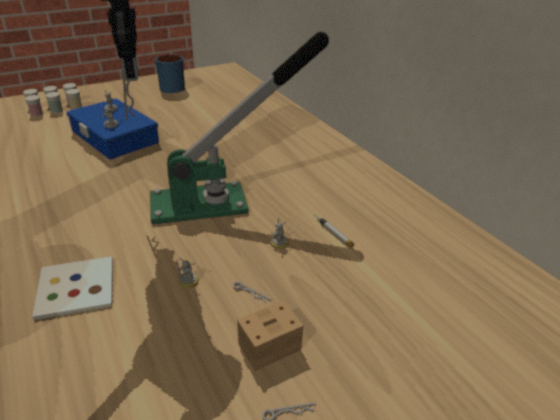

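```bash
python3 - <<'E'
from h import *
crop('pics/wrist8.png','pics/a4.png',245,305,180,260,9.5 if 0 else 7)
C=cal('wrist');p,R,s=pose()
f=lambda q:((proj('wrist',q,C)-[245,180])*7).round(0)
print('tip',f(p+R.apply([.086,0,-.011])),f(p+R.apply([.086,0,-.009])),f(p+R.apply([.088,0,-.011])))
head=np.array([.4936,.1637,.09])
for k in(.047,.053,.062,.071):print(k,[f(head+k*py+o*px).tolist() for o in(-.01,0,.01)])
E
```

```text
tip [[238. 182.]] [[238. 201.]] [[238. 176.]]
0.047 [[[148.0, 471.0]], [[149.0, 534.0]], [[150.0, 595.0]]]
0.053 [[[190.0, 471.0]], [[191.0, 534.0]], [[191.0, 595.0]]]
0.062 [[[254.0, 471.0]], [[253.0, 534.0]], [[253.0, 595.0]]]
0.071 [[[317.0, 471.0]], [[316.0, 534.0]], [[315.0, 595.0]]]
```

View pics/a4.png

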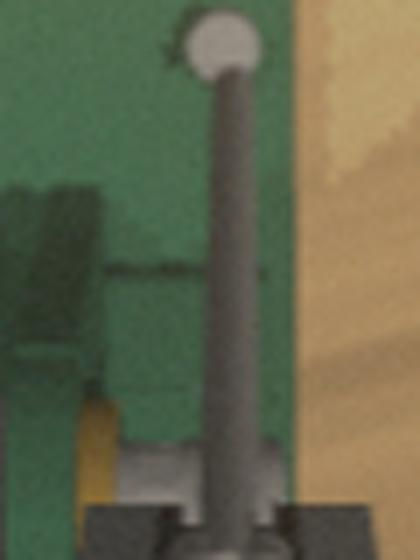

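```bash
python3 - <<'E'
from h import *
import time
C=cal('wrist');p,R,s=pose();print(p)
im,d=bot.read_camera('wrist');cv2.imwrite("pics/wrist9.png",im[:,:,::-1])
im,d2=bot.read_camera('side');cv2.imwrite("pics/side9.png",im[:,:,::-1])
print(pose()[0])
crop('pics/wrist9.png','pics/a4.png',235,305,180,260,7)
crop('pics/side9.png','pics/a1.png',90,200,50,170,5)
f=lambda q:((proj('wrist',q,C)-[235,180])*7).round(0)
print('tip',f(p+R.apply([.086,0,-.011])))
head=np.array([.4936,.1637,.09])
for k in(.047,.053,.062,.071):print(k,[f(head+k*py+np.array([0,0,h])+o*px).tolist() for o,h in((-.0087,.005),(0,.01))])
c=C[0]
print('bolts',f((.4652,.2400,.0187)),f((.4422,.1669,.0197)))
E
```

```text
[0.44722562 0.23942187 0.25572021]
[0.44736431 0.23866223 0.25589622]
tip [[308. 182.]]
0.047 [[[217.0, 494.0]], [[217.0, 565.0]]]
0.053 [[[260.0, 494.0]], [[260.0, 565.0]]]
0.062 [[[324.0, 494.0]], [[324.0, 565.0]]]
0.071 [[[388.0, 494.0]], [[389.0, 565.0]]]
bolts [[335.  75.]] [[-123.   73.]]
```

View pics/a4.png

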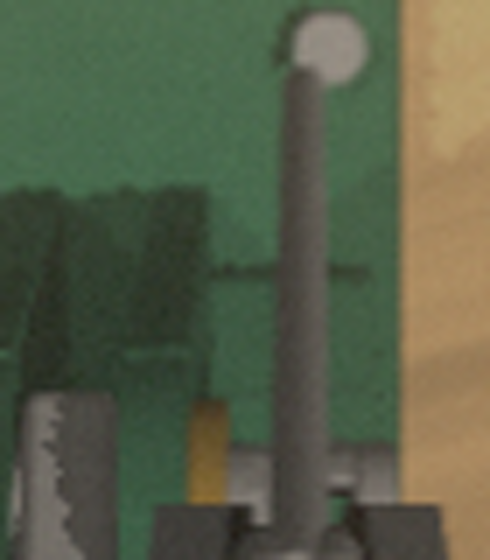

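View pics/a1.png

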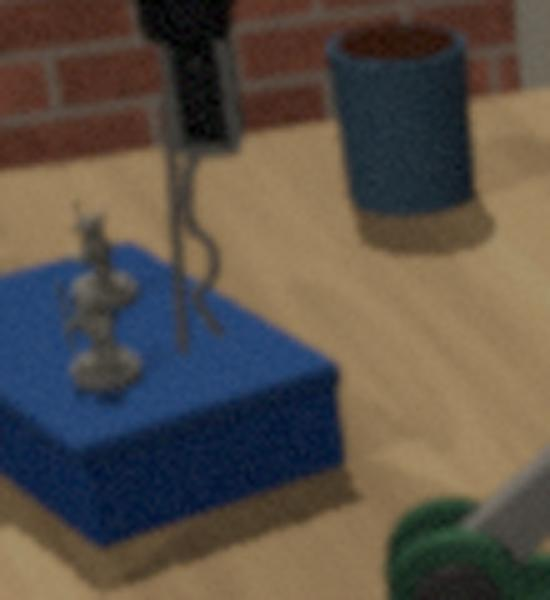

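```bash
python3 - <<'E'
from h import *
C=cal('wrist');p,R,s=pose();print(p)
X,e=two('wrist',(278.7,190),'side',(126.6,120),C);print(X,e,R.inv().apply(X-p)*1000)
# leg upper visible point: wrist (235+300/7, 180+520/7) at z ; side (90+175/5, 50+150/5)
o,d=ray('side',(90+175/5,50+155/5))
# intersect with clip plane: through p normal R y
n=R.apply([0,1,0])
for uv in((125,81),(126.6,120)):
    o,d=ray('side',uv);k=((p-o)@n)/(d@n);print('side-plane',R.inv().apply(o+k*d-p)*1000)
for uv in((278.7,190),(235+300/7,180+500/7)):
    pass
# bow end
o,d=ray('side',(90+220/5,50+332/5));k=((p-o)@n)/(d@n);print('bowend',R.inv().apply(o+k*d-p)*1000)
E
```

```text
[0.44736431 0.23866223 0.25589622]
[0.42835716 0.24494843 0.16812106] 0.004109388806697641 [ 87.80611732   0.22517529 -19.88219522]
side-plane [ 1.79453690e+01 -1.11405630e-14 -9.63809617e+00]
side-plane [ 8.70121938e+01 -1.64121170e-13 -1.78652533e+01]
bowend [ 8.12937887e+01  3.20787543e-14 -4.51573616e+00]
```

```bash
cat >> h.py <<'E'
beta=.119; tip_t=np.array([.0874,.0002,-.0189])
Pb=np.array([.512,.2242,.090])
def tool(theta): 
    f=theta+beta
    return frame(-pz*np.cos(f)+px*np.sin(f),py)
def tgt(theta,tip):
    F=tool(theta);return tip-F.apply(tip_t),F
def ax(theta): return np.cos(theta)*pz-np.sin(theta)*px
E
python3 - <<'E'
from h import *
p,F=tgt(.5,Pb+ax(.5)*.045);print(p,delta(p,F))
E
```

```text
[0.45753526 0.2406424  0.21164112] (array([4.425, 0.477, 0.921]), array([-0.0015, -0.6205, -0.0021]))
```

```bash
python3 -m creep '[{"grip":0.3,"dp":[0.5,0.1,0.1],"rotation":[0,-0.12,0]},{"grip":0.3,"dp":[1.2,0.2,0.3],"rotation":[0,-0.24,0]},{"grip":0.3,"dp":[2.2,0.3,0.5],"rotation":[0,-0.36,0]},{"grip":0.3,"dp":[3.3,0.4,0.7],"rotation":[0,-0.49,0]},{"grip":0.3,"dp":[4.4,0.4,0.9],"rotation":[0,-0.62,0]}]';python3 -m creep '[{"grip":0.3,"dp":[0,0,0],"rotation":[0,0,0]},{"grip":0.3,"dp":[0,0,0],"rotation":[0,0,0]},{"grip":0.3,"dp":[0,0,0],"rotation":[0,0,0]}]'; cat > look.py <<'E'
import sys
from h import *
C=cal('wrist');p,R,s=pose();print(p,s['wrist_force'].round(1))
im,d=bot.read_camera('wrist');n=sys.argv[1];cv2.imwrite(f"pics/w{n}.png",im[:,:,::-1])
x0,x1,y0,y1,f=map(int,sys.argv[2:7])
crop(f'pics/w{n}.png',f'pics/w{n}c.png',x0,x1,y0,y1,f)
f2=lambda q:((proj('wrist',q,C)[0]-[x0,y0])*f).round(0)
print('tip',f2(p+R.apply(tip_t)),'Pb',f2(Pb),'mouth',f2(Pb+.01*ax(.5)),'end',f2(Pb+.009*py))
E
python3 look.py 10 200 360 120 270 5
```

```text
time: 11.27
tool_pos: [0.4576, 0.2397, 0.2142]
tcp_rot: [0.151, 0.963, -0.273]
wrist_force: [-0.4, -1.1, -1.3]
width: 0.074
time: 11.52
tool_pos: [0.4579, 0.2406, 0.2145]
tcp_rot: [0.149, 0.971, -0.273]
wrist_force: [0.3, -0.0, -0.6]
width: 0.07
[0.45794981 0.24059858 0.21447946] [ 0.3 -0.  -0.6]
tip [397. 369.] Pb [393. 273.] mouth [393. 291.] end [447. 273.]
```

View pics/w10c.png

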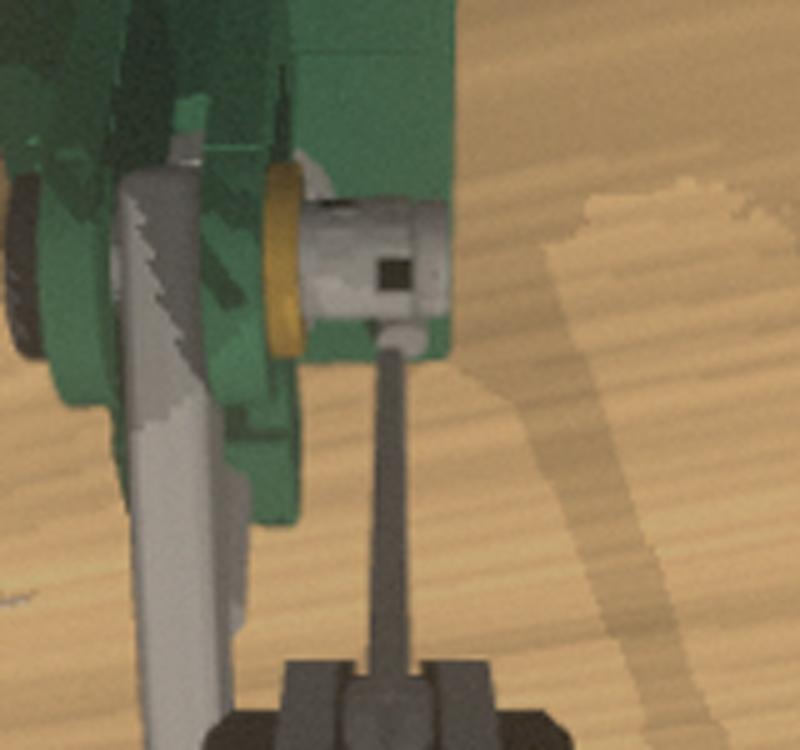

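```bash
python3 - <<'E'
from h import *
C=cal('wrist');p,R,s=pose();o=-C[1].T@C[2]
v=o-Pb;print('alpha',np.arctan2(-(v@px),v@pz),np.linalg.norm(v))
print('cam dist tip',np.linalg.norm(o-p-R.apply(tip_t)),'tilt',np.arctan2(R.as_matrix()[:,0]@px,-R.as_matrix()[2,0]))
f2=lambda q:((proj('wrist',q,C)[0]-[200,120])*5).round(1)
for th in(.3,.4,.5,.6,.7):print(th,f2(Pb+.01*ax(th))-f2(Pb))
print(R.inv().apply(Pb-p)*1000,R.inv().apply(o-p)*1000)
E
```

```text
alpha 0.7942420217242192 0.2699042390974921
cam dist tip 0.22459593745935796 tilt 0.592964689155559
0.3 [ 0.3 29.5]
0.4 [ 0.3 23.9]
0.5 [ 0.2 18.1]
0.6 [ 0.2 12. ]
0.7 [0.2 5.9]
[135.11212009  -0.76296344 -23.79543239] [-129.34326772   -1.20872438  -77.75326258]
```

```bash
sed -i 's/^beta=.*/beta=.125; tip_t=np.array([.0874,-.0005,-.0197])/' h.py; python3 - <<'E'
from h import *
for h in(.030,.018):
    p,F=tgt(.565,Pb+ax(.565)*h);print(p,delta(p,F))
E
```

```text
[0.45811279 0.24119782 0.19528434] (array([ 1.623,  0.002, -1.182]), array([-0.005 , -0.097 , -0.0016]))
[0.46425704 0.23931933 0.18514928] (array([ 2.822e+00, -1.000e-03, -1.216e+00]), array([-0.005 , -0.097 , -0.0016]))
```

```bash
python3 -m creep '[{"grip":0.3,"dp":[0.8,0,-0.6],"rotation":[0,-0.05,0]},{"grip":0.3,"dp":[1.6,0,-1.2],"rotation":[-0.004,-0.097,0]},{"grip":0.3,"dp":[2.4,0,-1.2],"rotation":[-0.004,-0.097,0]},{"grip":0.3,"dp":[2.8,0,-1.2],"rotation":[-0.004,-0.097,0]},{"grip":0.3,"dp":[2.8,0,-1.2],"rotation":[-0.004,-0.097,0]}]'; sed -i 's/ax(.5)/ax(.565)/' look.py; python3 look.py 11 220 340 120 270 5
```

```text
time: 11.98
tool_pos: [0.464, 0.2387, 0.1836]
tcp_rot: [0.13, 0.875, -0.278]
wrist_force: [0.0, -0.4, -0.5]
width: 0.075
[0.46404362 0.23868667 0.18363937] [ 0.  -0.4 -0.5]
tip [291. 363.] Pb [296. 326.] mouth [296. 351.] end [357. 326.]
```

View pics/w11c.png

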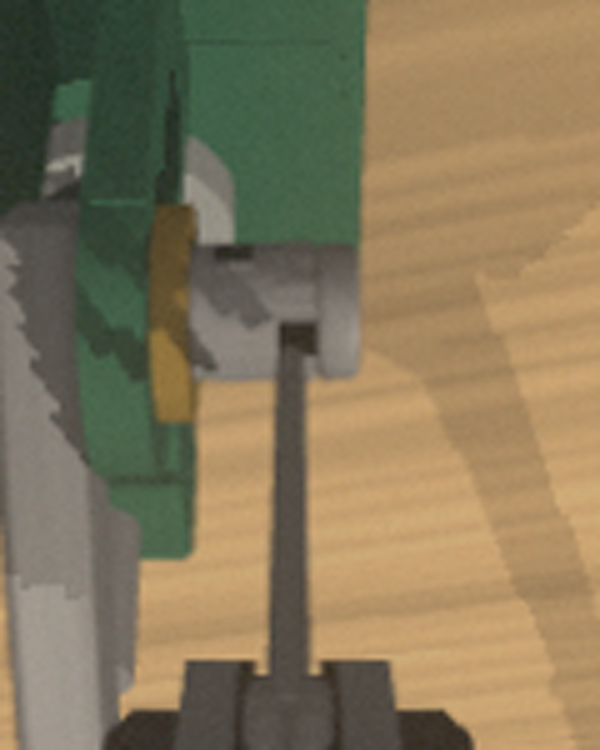

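```bash
python3 -m creep '[{"grip":0.3,"dp":[0,0.1,0],"rotation":[0,0,0]},{"grip":0.3,"dp":[0.15,0.1,-0.02],"rotation":[0,0,0]},{"grip":0.3,"dp":[0.3,0.1,-0.04],"rotation":[0,0,0]},{"grip":0.3,"dp":[0.3,0.1,-0.04],"rotation":[0,0,0]}]';  python3 look.py 12 220 340 120 270 5
```

```text
time: 12.37
tool_pos: [0.4649, 0.2396, 0.181]
tcp_rot: [0.13, 0.874, -0.276]
wrist_force: [-0.3, 0.4, -0.8]
width: 0.068
[0.46491928 0.23959739 0.18102831] [-0.3  0.4 -0.8]
tip [291. 363.] Pb [287. 337.] mouth [288. 363.] end [349. 337.]
```

View pics/w12c.png

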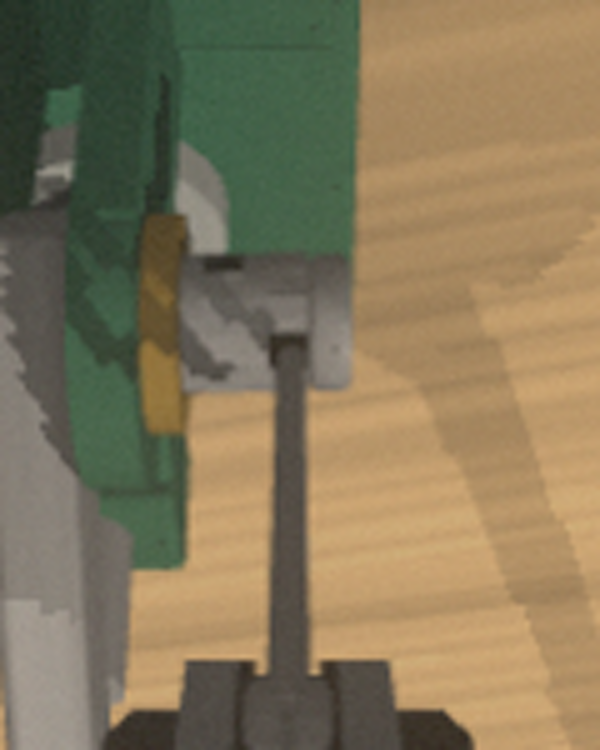

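```bash
python3 - <<'E'
from h import *
C=cal('wrist');p,R,s=pose();X=p+R.apply(tip_t)-Pb
print('tip rel Pb px,py,pz mm',X@px*1e3,X@py*1e3,X@pz*1e3)
f=np.arctan2(R.as_matrix()[:,0]@px,-R.as_matrix()[2,0]);print('phi',f,'theta',f-beta)
t=.565;a=ax(t);b=np.cos(t)*px+np.sin(t)*pz
print('axial',X@a*1e3,'across',X@b*1e3, 'R_y.py',R.as_matrix()[:,1]@px,R.as_matrix()[:,1]@pz)
f2=lambda q:((proj('wrist',q,C)[0]-[220,120])*5).round(1)
for h in(.010,.012,.014): print(h,f2(Pb+a*h),f2(Pb+a*h+b*.001))
E
```

```text
tip rel Pb px,py,pz mm -9.205659532389092 0.389992106548056 10.982081139150724
phi 0.6902060252027592 theta 0.5652060252027592
axial 14.204196249506248 across -1.8950151658149945 R_y.py -0.0014476864756228225 -0.0005009065508864569
0.01 [288.2 364.1] [288.2 370.7]
0.012 [288.2 369.6] [288.2 376.2]
0.014 [288.2 375. ] [288.2 381.7]
```

```bash
python3 -m creep '[{"grip":0.3,"dp":[0.02,-0.01,0.1],"rotation":[0,0,0]},{"grip":0.3,"dp":[0.02,-0.01,0.18],"rotation":[0,0,0]},{"grip":0.3,"dp":[0.12,-0.01,0.17],"rotation":[0,0,0]},{"grip":0.3,"dp":[0.22,-0.01,0.155],"rotation":[0,0,0]},{"grip":0.3,"dp":[0.22,-0.01,0.155],"rotation":[0,0,0]}]';  python3 look.py 13 220 340 120 270 5; cat > rel.py <<'E'
from h import *
C=cal('wrist');p,R,s=pose();X=p+R.apply(tip_t)-Pb
t=.565;a=ax(t);b=np.cos(t)*px+np.sin(t)*pz
W=s['wrist_force']
print('axial',(X@a*1e3).round(2),'across',(X@b*1e3).round(2),'py',(X@py*1e3).round(2),'F a,b,py',(W@a).round(1),(W@b).round(1),(W@py).round(1),'w',s['width'].round(3),'t',round(s['time'],2))
E
python3 rel.py
```

```text
time: 12.83
tool_pos: [0.4671, 0.2386, 0.1799]
tcp_rot: [0.129, 0.874, -0.276]
wrist_force: [-0.4, 0.0, -0.8]
width: 0.074
[0.46705143 0.23863709 0.17985516] [-0.4  0.  -0.8]
tip [291. 363.] Pb [290. 334.] mouth [290. 360.] end [352. 335.]Traceback (most recent call last):
  File "rel.py", line 5, in <module>
    print('axial',(X@a*1e3).round(2),'across',(X@b*1e3).round(2),'py',(X@py*1e3).round(2),'F a,b,py',(W@a).round(1),(W@b).round(1),(W@py).round(1),'w',s['width'].round(3),'t',round(s['time'],2))
                                                                                                                                                       ^^^^^^^^^^^^^^^^
AttributeError: 'float' object has no attribute 'round'
```

View pics/w13c.png

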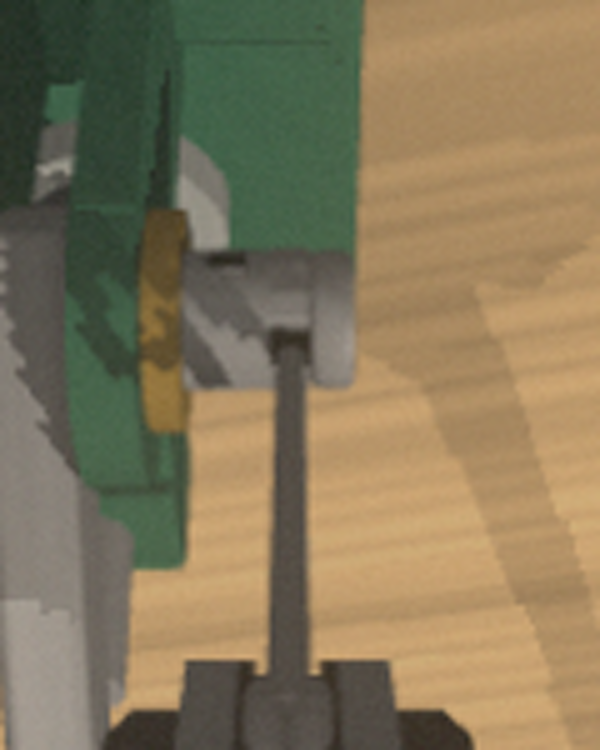

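```bash
sed -i "s/s\['width'\].round(3)/round(s['width'],3)/" rel.py; python3 rel.py; python3 -m creep '[{"grip":0.3,"dp":[0.05,0,-0.006],"rotation":[0,0,0]},{"grip":0.3,"dp":[0.1,0,-0.012],"rotation":[0,0,0]}]';  python3 rel.py
```

```text
axial 12.02 across -0.43 py 0.16 F a,b,py -0.0 -0.7 -0.1 w 0.073 t 12.88
time: 13.05
tool_pos: [0.4676, 0.2386, 0.1792]
tcp_rot: [0.129, 0.874, -0.276]
wrist_force: [-0.2, 0.3, 1.5]
width: 0.07
axial 11.13 across -0.27 py 0.31 F a,b,py 1.4 0.5 0.2 w 0.07 t 13.05
```

```bash
 python3 -m creep '[{"grip":0.3,"dp":[0.05,0,-0.006],"rotation":[0,0,0]},{"grip":0.3,"dp":[0.1,0,-0.012],"rotation":[0,0,0]}]';  python3 rel.py
```

```text
time: 13.22
tool_pos: [0.4682, 0.2384, 0.1783]
tcp_rot: [0.129, 0.874, -0.276]
wrist_force: [0.1, 0.3, -0.9]
width: 0.07
axial 10.07 across -0.27 py 0.27 F a,b,py -0.8 -0.5 0.3 w 0.07 t 13.22
```

```bash
python3 -m creep '[{"grip":0.3,"dp":[0.05,0,-0.006],"rotation":[0,0,0]},{"grip":0.3,"dp":[0.1,0,-0.012],"rotation":[0,0,0]}]';  python3 rel.py;  python3 look.py 14 220 340 120 270 5
```

```text
time: 13.38
tool_pos: [0.4687, 0.2382, 0.1775]
tcp_rot: [0.129, 0.874, -0.276]
wrist_force: [-0.0, 0.5, 0.6]
width: 0.073
axial 9.08 across -0.25 py 0.26 F a,b,py 0.6 0.2 0.5 w 0.073 t 13.38
[0.46868056 0.23822958 0.17746994] [-0.   0.5  0.6]
tip [291. 363.] Pb [289. 341.] mouth [289. 367.] end [352. 341.]
```

View pics/w14c.png

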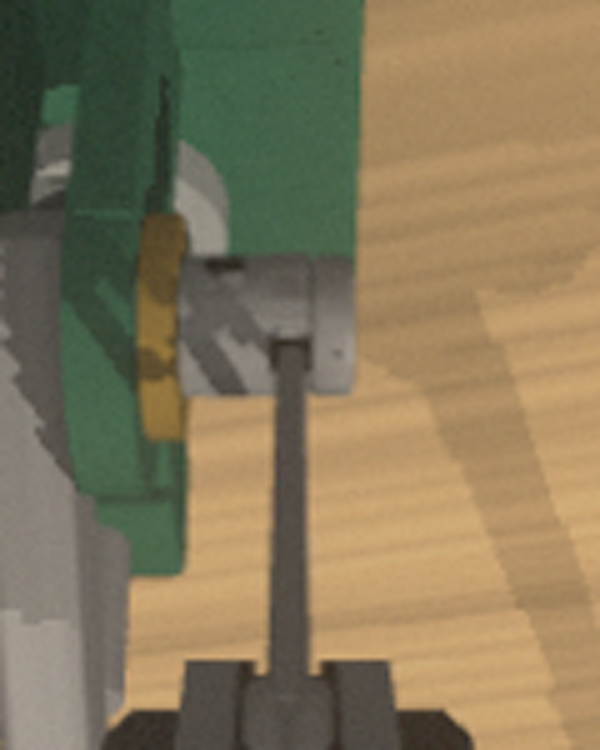

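```bash
 python3 -m creep '[{"grip":0.3,"dp":[0.05,0,-0.006],"rotation":[0,0,0]},{"grip":0.3,"dp":[0.1,0,-0.012],"rotation":[0,0,0]}]';  python3 rel.py
```

```text
time: 13.6
tool_pos: [0.4692, 0.2381, 0.1767]
tcp_rot: [0.129, 0.874, -0.276]
wrist_force: [-0.4, -0.4, -0.3]
width: 0.073
axial 8.1 across -0.23 py 0.31 F a,b,py -0.1 -0.4 -0.5 w 0.073 t 13.6
```

```bash
python3 -m creep '[{"grip":0.3,"dp":[0.05,0,-0.006],"rotation":[0,0,0]},{"grip":0.3,"dp":[0.1,0,-0.012],"rotation":[0,0,0]}]';  python3 rel.py;
```

```text
time: 13.77
tool_pos: [0.4697, 0.238, 0.1758]
tcp_rot: [0.129, 0.874, -0.276]
wrist_force: [0.1, -0.0, -0.1]
width: 0.074
axial 7.09 across -0.24 py 0.32 F a,b,py -0.1 0.1 0.0 w 0.074 t 13.77
```

```bash
python3 -m creep '[{"grip":0.3,"dp":[0.05,0,-0.006],"rotation":[0,0,0]},{"grip":0.3,"dp":[0.1,0,-0.012],"rotation":[0,0,0]}]';  python3 rel.py;  python3 look.py 15 220 340 120 270 5
```

```text
time: 13.93
tool_pos: [0.4702, 0.2378, 0.1749]
tcp_rot: [0.129, 0.874, -0.276]
wrist_force: [0.3, 0.4, 0.2]
width: 0.074
axial 6.07 across -0.24 py 0.28 F a,b,py 0.1 0.2 0.5 w 0.074 t 13.93
[0.47023094 0.23776247 0.17493072] [0.3 0.4 0.2]
tip [291. 363.] Pb [289. 348.] mouth [289. 376.] end [353. 349.]
```

View pics/w15c.png

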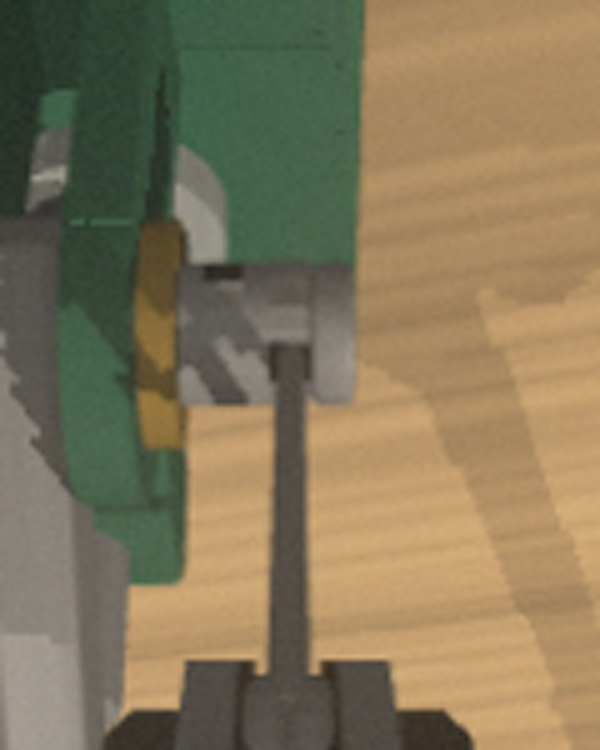

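```bash
 python3 -m creep '[{"grip":0.3,"dp":[0.05,0,-0.006],"rotation":[0,0,0]},{"grip":0.3,"dp":[0.1,0,-0.012],"rotation":[0,0,0]}]';  python3 rel.py
```

```text
time: 14.15
tool_pos: [0.4707, 0.2376, 0.1741]
tcp_rot: [0.129, 0.874, -0.276]
wrist_force: [-0.6, -0.5, -0.0]
width: 0.069
axial 5.07 across -0.27 py 0.32 F a,b,py 0.2 -0.4 -0.6 w 0.069 t 14.15
```

```bash
python3 -m creep '[{"grip":0.3,"dp":[0.05,0,-0.006],"rotation":[0,0,0]},{"grip":0.3,"dp":[0.1,0,-0.012],"rotation":[0,0,0]}]';  python3 rel.py;
```

```text
time: 14.32
tool_pos: [0.4712, 0.2375, 0.1732]
tcp_rot: [0.129, 0.874, -0.276]
wrist_force: [-0.7, 1.4, -0.9]
width: 0.075
axial 4.04 across -0.29 py 0.3 F a,b,py -0.2 -1.3 1.1 w 0.075 t 14.32
```

```bash
python3 -m creep '[{"grip":0.3,"dp":[0.05,0,-0.006],"rotation":[0,0,0]},{"grip":0.3,"dp":[0.1,0,-0.012],"rotation":[0,0,0]}]';  python3 rel.py;  python3 look.py 16 220 340 120 270 5
```

```text
time: 14.48
tool_pos: [0.4717, 0.2373, 0.1723]
tcp_rot: [0.129, 0.874, -0.276]
wrist_force: [-1.0, 1.0, 0.9]
width: 0.072
axial 3.02 across -0.3 py 0.26 F a,b,py 1.4 -0.6 0.7 w 0.072 t 14.48
[0.4717449  0.23729137 0.17233321] [-1.   1.   0.9]
tip [291. 363.] Pb [289. 357.] mouth [289. 384.] end [354. 357.]
```

View pics/w16c.png

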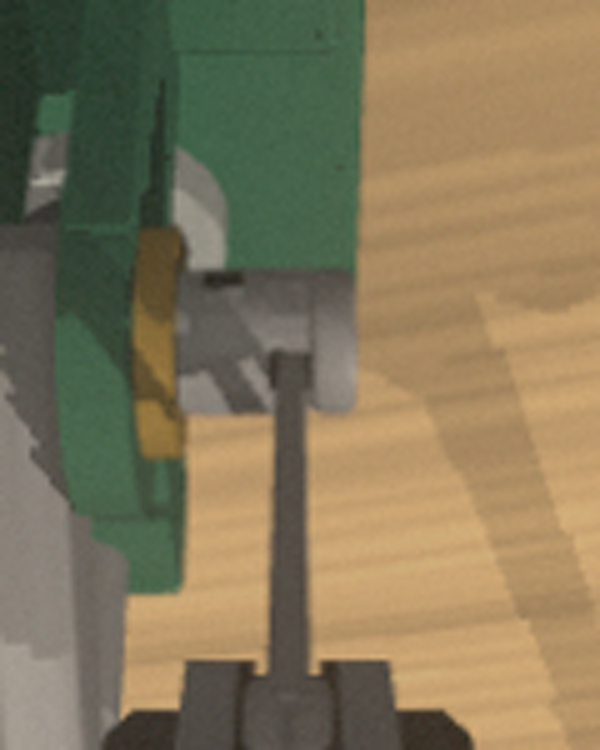

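```bash
 python3 -m creep '[{"grip":0.3,"dp":[0.05,0,-0.006],"rotation":[0,0,0]},{"grip":0.3,"dp":[0.1,0,-0.012],"rotation":[0,0,0]},{"grip":0.3,"dp":[0.15,0,-0.019],"rotation":[0,0,0]}]';  python3 rel.py
```

```text
time: 14.78
tool_pos: [0.4725, 0.2371, 0.1711]
tcp_rot: [0.129, 0.874, -0.276]
wrist_force: [-1.1, -0.6, -0.4]
width: 0.076
axial 1.53 across -0.27 py 0.27 F a,b,py 0.2 -1.0 -0.9 w 0.076 t 14.78
```

```bash
 python3 -m creep '[{"grip":0.3,"dp":[0.05,0,-0.006],"rotation":[0,0,0]},{"grip":0.3,"dp":[0.1,0,-0.012],"rotation":[0,0,0]},{"grip":0.3,"dp":[0.15,0,-0.019],"rotation":[0,0,0]}]';  python3 rel.py
```

```text
time: 15.03
tool_pos: [0.4733, 0.2368, 0.1698]
tcp_rot: [0.129, 0.874, -0.276]
wrist_force: [-0.3, 0.4, -1.1]
width: 0.075
axial -0.01 across -0.31 py 0.24 F a,b,py -0.7 -1.0 0.3 w 0.075 t 15.03
```

```bash
 python3 -m creep '[{"grip":0.3,"dp":[0.05,0,-0.006],"rotation":[0,0,0]},{"grip":0.3,"dp":[0.1,0,-0.012],"rotation":[0,0,0]},{"grip":0.3,"dp":[0.15,0,-0.019],"rotation":[0,0,0]}]';  python3 rel.py; python3 look.py 17 220 340 120 270 5
```

```text
time: 15.28
tool_pos: [0.4741, 0.2366, 0.1685]
tcp_rot: [0.129, 0.874, -0.276]
wrist_force: [-2.7, 0.4, -0.8]
width: 0.07
axial -1.5 across -0.3 py 0.29 F a,b,py 0.8 -2.7 -0.4 w 0.07 t 15.28
[0.47407237 0.23660421 0.16851719] [-2.7  0.4 -0.8]
tip [291. 363.] Pb [289. 369.] mouth [289. 398.] end [355. 369.]
```

View pics/w17c.png

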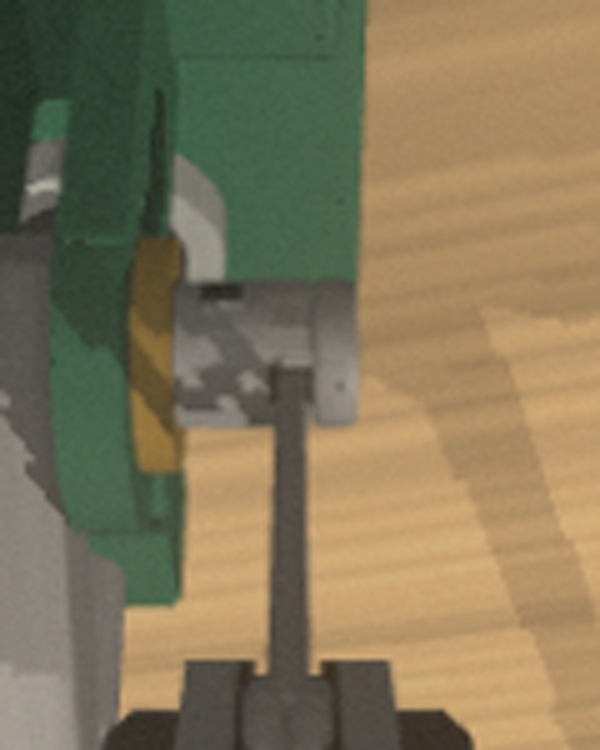

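```bash
 python3 -m creep '[{"grip":0.3,"dp":[0.05,0,-0.02],"rotation":[0,0,0]},{"grip":0.3,"dp":[0.1,0,-0.032],"rotation":[0,0,0]},{"grip":0.3,"dp":[0.15,0,-0.039],"rotation":[0,0,0]}]';  python3 rel.py
```

```text
time: 15.58
tool_pos: [0.4748, 0.2364, 0.1672]
tcp_rot: [0.129, 0.874, -0.276]
wrist_force: [-1.4, -0.2, 0.4]
width: 0.074
axial -3.0 across -0.38 py 0.29 F a,b,py 1.0 -0.8 -0.6 w 0.074 t 15.58
```

```bash
 python3 -m creep '[{"grip":0.3,"dp":[0.05,0,-0.006],"rotation":[0,0,0]},{"grip":0.3,"dp":[0.1,0,-0.012],"rotation":[0,0,0]}]';  python3 rel.py
```

```text
time: 15.75
tool_pos: [0.4753, 0.2362, 0.1663]
tcp_rot: [0.129, 0.874, -0.276]
wrist_force: [-1.7, 0.5, 0.0]
width: 0.071
axial -4.05 across -0.43 py 0.28 F a,b,py 0.9 -1.5 -0.0 w 0.071 t 15.75
```

```bash
 python3 -m creep '[{"grip":0.3,"dp":[0.05,0,-0.006],"rotation":[0,0,0]},{"grip":0.3,"dp":[0.1,0,-0.012],"rotation":[0,0,0]}]';  python3 rel.py
```

```text
time: 15.92
tool_pos: [0.4758, 0.2361, 0.1654]
tcp_rot: [0.129, 0.874, -0.276]
wrist_force: [-2.2, -0.0, 0.1]
width: 0.07
axial -5.05 across -0.46 py 0.28 F a,b,py 1.2 -1.7 -0.7 w 0.07 t 15.92
```

```bash
 python3 -m creep '[{"grip":0.3,"dp":[0.05,0,-0.006],"rotation":[0,0,0]},{"grip":0.3,"dp":[0.1,0,-0.012],"rotation":[0,0,0]}]';  python3 rel.py
```

```text
time: 16.08
tool_pos: [0.4763, 0.2359, 0.1646]
tcp_rot: [0.129, 0.874, -0.276]
wrist_force: [-2.8, 1.5, 0.5]
width: 0.071
axial -6.05 across -0.43 py 0.3 F a,b,py 2.1 -2.4 0.7 w 0.071 t 16.08
```

```bash
 python3 -m creep '[{"grip":0.3,"dp":[0.05,0,-0.006],"rotation":[0,0,0]},{"grip":0.3,"dp":[0.1,0,-0.012],"rotation":[0,0,0]}]';  python3 rel.py
```

```text
time: 16.25
tool_pos: [0.4769, 0.2359, 0.164]
tcp_rot: [0.13, 0.874, -0.276]
wrist_force: [-4.2, 0.7, 2.4]
width: 0.072
axial -6.87 across -0.26 py 0.44 F a,b,py 4.3 -2.3 -0.5 w 0.072 t 16.25
```

```bash
 python3 -m creep '[{"grip":0.3,"dp":[0.05,0,-0.006],"rotation":[0,0,0]},{"grip":0.3,"dp":[0.1,0,-0.012],"rotation":[0,0,0]}]';  python3 rel.py
```

```text
time: 16.42
tool_pos: [0.4774, 0.2358, 0.1632]
tcp_rot: [0.13, 0.874, -0.276]
wrist_force: [-4.9, 1.4, 1.9]
width: 0.074
axial -7.85 across -0.23 py 0.54 F a,b,py 4.4 -3.3 -0.1 w 0.074 t 16.42
```

```bash
 python3 -m creep '[{"grip":0.3,"dp":[0.05,0,-0.006],"rotation":[0,0,0]},{"grip":0.3,"dp":[0.1,0,-0.012],"rotation":[0,0,0]}]' 100;  python3 rel.py
```

```text
time: 16.58
tool_pos: [0.4779, 0.2357, 0.1623]
tcp_rot: [0.13, 0.874, -0.276]
wrist_force: [-5.3, 1.7, 4.0]
width: 0.065
axial -8.85 across -0.23 py 0.6 F a,b,py 6.4 -2.6 0.1 w 0.065 t 16.58
```

```bash
 python3 -m creep '[{"grip":0.3,"dp":[0.05,0,-0.006],"rotation":[0,0,0]},{"grip":0.3,"dp":[0.1,0,-0.012],"rotation":[0,0,0]}]';  python3 rel.py; python3 look.py 18 220 340 120 270 5
```

```text
time: 16.75
tool_pos: [0.4785, 0.2356, 0.1616]
tcp_rot: [0.13, 0.874, -0.276]
wrist_force: [-5.2, 1.2, 4.4]
width: 0.068
axial -9.79 across -0.17 py 0.67 F a,b,py 6.6 -2.2 -0.4 w 0.068 t 16.75
[0.47848729 0.23558944 0.1615709 ] [-5.2  1.2  4.4]
tip [291. 363.] Pb [286. 392.] mouth [287. 423.] end [354. 392.]
```

View pics/w18c.png

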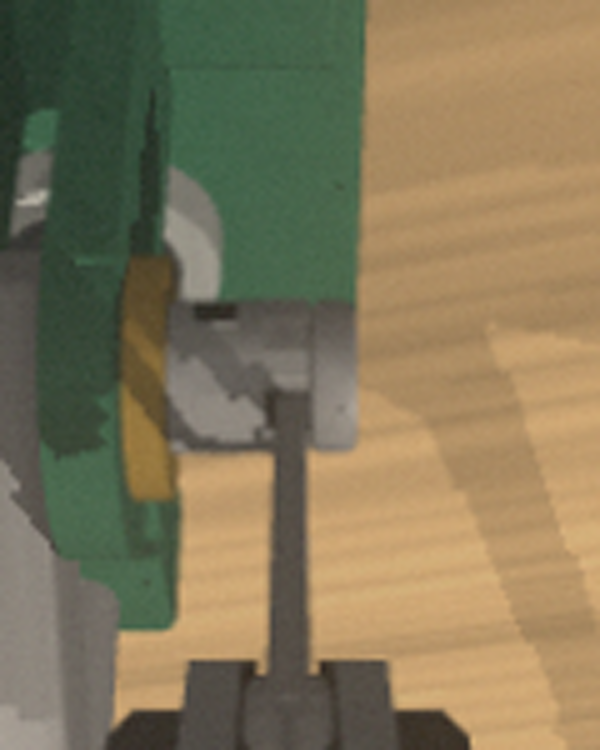

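```bash
 python3 -m creep '[{"grip":0.3,"dp":[0.05,-0.03,-0.006],"rotation":[0,0,0]},{"grip":0.3,"dp":[0.1,-0.03,-0.012],"rotation":[0,0,0]}]';  python3 rel.py
```

```text
time: 16.97
tool_pos: [0.4789, 0.2353, 0.1608]
tcp_rot: [0.13, 0.874, -0.275]
wrist_force: [-5.9, 1.4, 4.4]
width: 0.069
axial -10.76 across -0.16 py 0.53 F a,b,py 6.9 -2.8 -0.3 w 0.069 t 16.97
```

```bash
 python3 -m creep '[{"grip":0.3,"dp":[0.05,0,-0.006],"rotation":[0,0,0]},{"grip":0.3,"dp":[0.1,0,-0.012],"rotation":[0,0,0]}]';  python3 rel.py
```

```text
time: 17.13
tool_pos: [0.4795, 0.2351, 0.1599]
tcp_rot: [0.13, 0.874, -0.275]
wrist_force: [-5.6, 2.3, 3.8]
width: 0.065
axial -11.78 across -0.16 py 0.52 F a,b,py 6.4 -3.1 0.5 w 0.065 t 17.13
```

```bash
 python3 -m creep '[{"grip":0.3,"dp":[0.05,0,-0.006],"rotation":[0,0,0]},{"grip":0.3,"dp":[0.1,0,-0.012],"rotation":[0,0,0]}]';  python3 rel.py
```

```text
time: 17.3
tool_pos: [0.48, 0.2349, 0.1591]
tcp_rot: [0.13, 0.874, -0.275]
wrist_force: [-5.7, 1.6, 3.9]
width: 0.064
axial -12.76 across -0.09 py 0.49 F a,b,py 6.5 -2.9 -0.1 w 0.064 t 17.3
```

```bash
 python3 -m creep '[{"grip":0.3,"dp":[0.05,0,-0.006],"rotation":[0,0,0]},{"grip":0.3,"dp":[0.1,0,-0.012],"rotation":[0,0,0]}]';  python3 rel.py; python3 - <<'E'
from h import *
im,d=bot.read_camera('side');cv2.imwrite("pics/side19.png",im[:,:,::-1])
im,d=bot.read_camera('top');cv2.imwrite("pics/top19.png",im[:,:,::-1])
crop('pics/side19.png','pics/a1.png',100,230,60,180,5)
crop('pics/top19.png','pics/a2.png',60,200,180,290,5)
E
```

```text
time: 17.47
tool_pos: [0.4805, 0.2348, 0.1583]
tcp_rot: [0.13, 0.874, -0.275]
wrist_force: [-6.7, 2.2, 4.2]
width: 0.069
axial -13.75 across -0.08 py 0.51 F a,b,py 7.4 -3.7 0.2 w 0.069 t 17.47
```

View pics/a1.png

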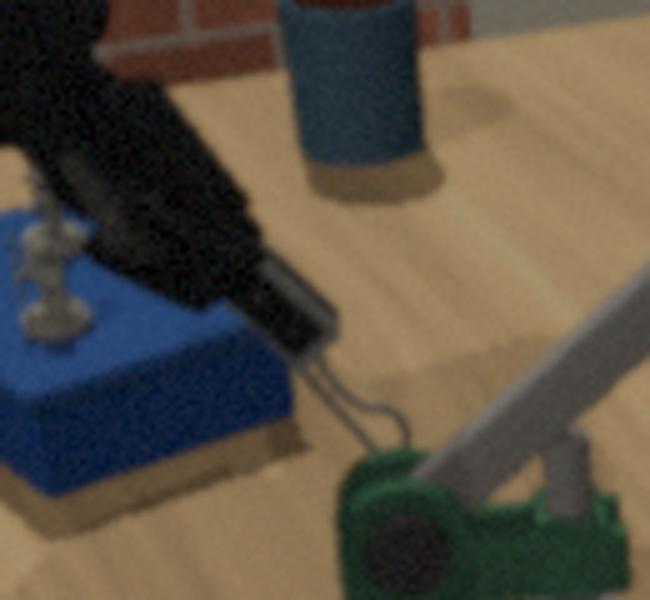

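```bash
 python3 -m creep '[{"grip":0.3,"dp":[0.05,0,-0.006],"rotation":[0,0,0]},{"grip":0.3,"dp":[0.1,0,-0.012],"rotation":[0,0,0]},{"grip":0.3,"dp":[0.15,0,-0.02],"rotation":[0,0,0]}]';  python3 rel.py
```

```text
time: 17.82
tool_pos: [0.4813, 0.2346, 0.1571]
tcp_rot: [0.13, 0.874, -0.275]
wrist_force: [-6.2, 1.7, 5.5]
width: 0.065
axial -15.22 across -0.02 py 0.54 F a,b,py 8.1 -2.5 -0.2 w 0.065 t 17.82
```

```bash
 python3 -m creep '[{"grip":0.3,"dp":[0.05,0,-0.006],"rotation":[0,0,0]},{"grip":0.3,"dp":[0.1,0,-0.012],"rotation":[0,0,0]},{"grip":0.3,"dp":[0.15,0,-0.02],"rotation":[0,0,0]}]';  python3 rel.py
```

```text
time: 18.07
tool_pos: [0.4821, 0.2343, 0.1558]
tcp_rot: [0.13, 0.874, -0.275]
wrist_force: [-5.4, 1.5, 4.0]
width: 0.066
axial -16.73 across 0.01 py 0.57 F a,b,py 6.4 -2.6 -0.1 w 0.066 t 18.07
```

```bash
 python3 -m creep '[{"grip":0.3,"dp":[0.05,0,-0.006],"rotation":[0,0,0]},{"grip":0.3,"dp":[0.1,0,-0.012],"rotation":[0,0,0]},{"grip":0.3,"dp":[0.15,0,-0.02],"rotation":[0,0,0]}]';  python3 rel.py
```

```text
time: 18.32
tool_pos: [0.4829, 0.2341, 0.1546]
tcp_rot: [0.13, 0.873, -0.275]
wrist_force: [-6.2, 2.4, 5.2]
width: 0.068
axial -18.19 across 0.03 py 0.59 F a,b,py 8.0 -2.8 0.5 w 0.068 t 18.32
```

```bash
 python3 -m creep '[{"grip":0.3,"dp":[0.05,0,-0.006],"rotation":[0,0,0]},{"grip":0.3,"dp":[0.1,0,-0.012],"rotation":[0,0,0]},{"grip":0.3,"dp":[0.15,0,-0.02],"rotation":[0,0,0]}]';  python3 rel.py
```

```text
time: 18.57
tool_pos: [0.4837, 0.2338, 0.1531]
tcp_rot: [0.13, 0.874, -0.275]
wrist_force: [-4.3, 1.1, 3.8]
width: 0.064
axial -19.88 across -0.09 py 0.5 F a,b,py 5.6 -1.7 -0.2 w 0.064 t 18.57
```

```bash
 python3 -m creep '[{"grip":0.3,"dp":[0.05,0,-0.006],"rotation":[0,0,0]},{"grip":0.3,"dp":[0.1,0,-0.012],"rotation":[0,0,0]},{"grip":0.3,"dp":[0.15,0,-0.02],"rotation":[0,0,0]}]';  python3 rel.py
```

```text
time: 18.82
tool_pos: [0.4844, 0.2334, 0.1516]
tcp_rot: [0.13, 0.874, -0.276]
wrist_force: [-3.6, 1.2, 2.0]
width: 0.062
axial -21.54 across -0.17 py 0.28 F a,b,py 3.7 -2.1 0.1 w 0.062 t 18.82
```

```bash
 python3 -m creep '[{"grip":0.3,"dp":[0.05,0,-0.006],"rotation":[0,0,0]},{"grip":0.3,"dp":[0.1,0,-0.012],"rotation":[0,0,0]},{"grip":0.3,"dp":[0.15,0,-0.02],"rotation":[0,0,0]}]';  python3 rel.py
```

```text
time: 19.07
tool_pos: [0.4851, 0.233, 0.1502]
tcp_rot: [0.129, 0.874, -0.276]
wrist_force: [-4.2, 1.8, 2.9]
width: 0.068
axial -23.16 across -0.24 py 0.02 F a,b,py 4.9 -2.3 0.5 w 0.068 t 19.07
```

```bash
 python3 -m creep '[{"grip":0.3,"dp":[0.05,0,-0.006],"rotation":[0,0,0]},{"grip":0.3,"dp":[0.1,0,-0.012],"rotation":[0,0,0]},{"grip":0.3,"dp":[0.15,0,-0.02],"rotation":[0,0,0]}]';  python3 rel.py;python3 look.py 20 220 340 120 270 5;  python3 - <<'E'
from h import *
im,d=bot.read_camera('side');cv2.imwrite("pics/side20.png",im[:,:,::-1])
crop('pics/side20.png','pics/a1.png',100,230,60,180,5)
E
```

```text
time: 19.32
tool_pos: [0.4858, 0.2326, 0.1489]
tcp_rot: [0.129, 0.874, -0.276]
wrist_force: [-2.7, 0.4, 1.2]
width: 0.069
axial -24.72 across -0.34 py -0.13 F a,b,py 2.4 -1.6 -0.4 w 0.069 t 19.32
[0.48579466 0.23260761 0.14886733] [-2.7  0.4  1.2]
tip [291. 363.] Pb [293. 440.] mouth [293. 476.] end [365. 441.]
```

View pics/w20c.png

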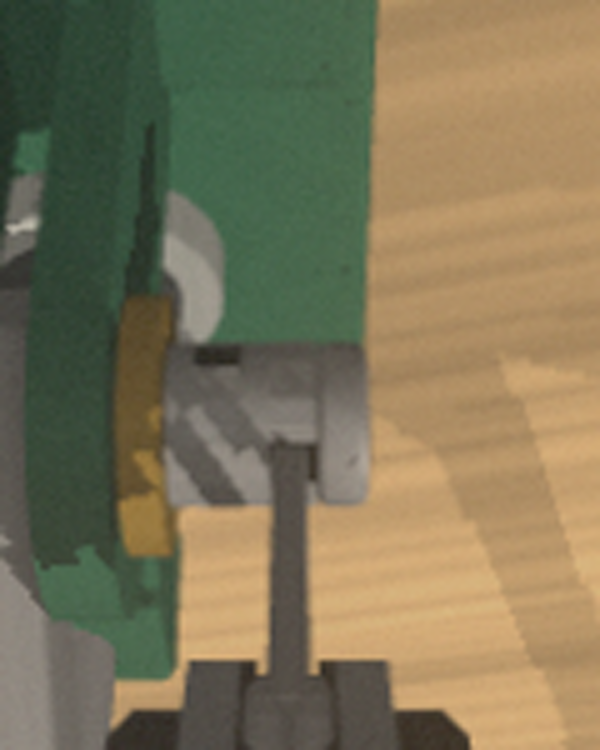

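View pics/a1.png

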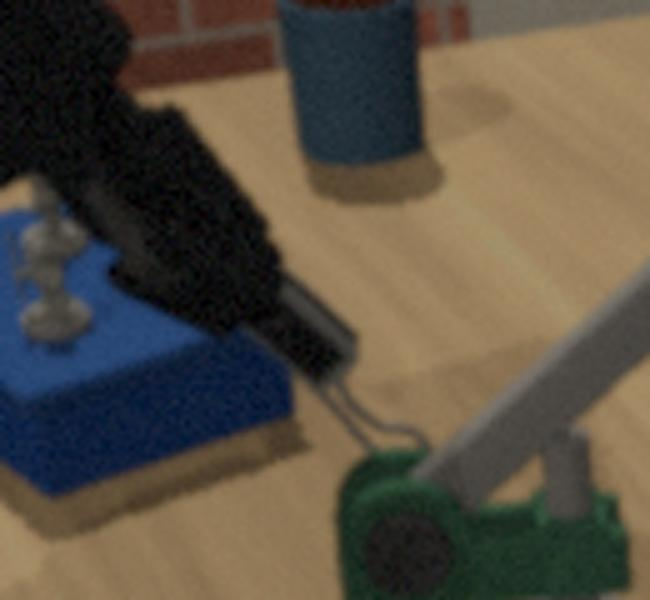

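```bash
 python3 -m creep '[{"grip":0.3,"dp":[0.05,0.03,-0.006],"rotation":[0,0,0]},{"grip":0.3,"dp":[0.1,0.04,-0.012],"rotation":[0,0,0]},{"grip":0.3,"dp":[0.15,0.04,-0.02],"rotation":[0,0,0]}]';  python3 rel.py
```

```text
time: 19.67
tool_pos: [0.4866, 0.2327, 0.1476]
tcp_rot: [0.129, 0.874, -0.277]
wrist_force: [-2.8, -0.0, 2.1]
width: 0.067
axial -26.23 across -0.4 py 0.15 F a,b,py 3.2 -1.1 -0.8 w 0.067 t 19.67
```

```bash
 python3 -m creep '[{"grip":0.3,"dp":[0.05,0.01,-0.006],"rotation":[0,0,0]},{"grip":0.3,"dp":[0.1,0.01,-0.012],"rotation":[0,0,0]},{"grip":0.3,"dp":[0.15,0.01,-0.02],"rotation":[0,0,0]}]';  python3 rel.py
```

```text
time: 19.92
tool_pos: [0.4874, 0.2327, 0.1461]
tcp_rot: [0.129, 0.874, -0.276]
wrist_force: [-1.9, 0.0, 1.1]
width: 0.067
axial -27.84 across -0.53 py 0.44 F a,b,py 1.9 -1.0 -0.5 w 0.067 t 19.92
```

```bash
 python3 -m creep '[{"grip":0.3,"dp":[0.05,0,-0.006],"rotation":[0,0,0]},{"grip":0.3,"dp":[0.1,0,-0.012],"rotation":[0,0,0]},{"grip":0.3,"dp":[0.15,0,-0.02],"rotation":[0,0,0]}]';  python3 rel.py
```

```text
time: 20.17
tool_pos: [0.4882, 0.2325, 0.1449]
tcp_rot: [0.129, 0.874, -0.276]
wrist_force: [-2.6, 0.4, 0.7]
width: 0.069
axial -29.29 across -0.48 py 0.48 F a,b,py 2.0 -1.9 -0.4 w 0.069 t 20.17
```

```bash
 python3 -m creep '[{"grip":0.3,"dp":[0.05,0,-0.006],"rotation":[0,0,0]},{"grip":0.3,"dp":[0.1,0,-0.012],"rotation":[0,0,0]}]';  python3 rel.py
```

```text
time: 20.33
tool_pos: [0.4887, 0.2323, 0.1441]
tcp_rot: [0.129, 0.874, -0.276]
wrist_force: [-0.8, -0.5, 0.9]
width: 0.068
axial -30.29 across -0.52 py 0.47 F a,b,py 1.1 -0.1 -0.7 w 0.068 t 20.33
```

```bash
 python3 -m creep '[{"grip":0.3,"dp":[0.05,0,-0.006],"rotation":[0,0,0]},{"grip":0.3,"dp":[0.1,0,-0.012],"rotation":[0,0,0]}]';  python3 rel.py
```

```text
time: 20.5
tool_pos: [0.4892, 0.2322, 0.1433]
tcp_rot: [0.129, 0.874, -0.276]
wrist_force: [-1.7, 0.2, 1.2]
width: 0.066
axial -31.28 across -0.47 py 0.48 F a,b,py 1.9 -0.8 -0.3 w 0.066 t 20.5
```

```bash
 python3 -m creep '[{"grip":0.3,"dp":[0.05,0,-0.006],"rotation":[0,0,0]},{"grip":0.3,"dp":[0.1,0,-0.012],"rotation":[0,0,0]}]';  python3 rel.py
```

```text
time: 20.67
tool_pos: [0.4897, 0.232, 0.1423]
tcp_rot: [0.129, 0.874, -0.276]
wrist_force: [0.5, 0.2, -0.9]
width: 0.066
axial -32.34 across -0.58 py 0.44 F a,b,py -1.0 -0.2 0.3 w 0.066 t 20.67
```

```bash
 python3 -m creep '[{"grip":0.3,"dp":[0.05,0,-0.006],"rotation":[0,0,0]}]';  python3 rel.py
```

```text
time: 20.75
tool_pos: [0.49, 0.2319, 0.1419]
tcp_rot: [0.129, 0.874, -0.276]
wrist_force: [-1.4, -0.1, -0.8]
width: 0.065
axial -32.84 across -0.55 py 0.43 F a,b,py 0.1 -1.5 -0.5 w 0.065 t 20.75
```

```bash
 python3 -m creep '[{"grip":0.3,"dp":[0.05,0,-0.006],"rotation":[0,0,0]}]';  python3 rel.py;python3 look.py 21 220 340 120 270 5;  python3 - <<'E'
from h import *
im,d=bot.read_camera('side');cv2.imwrite("pics/side21.png",im[:,:,::-1])
crop('pics/side21.png','pics/a1.png',100,230,60,180,5)
E
```

```text
time: 20.83
tool_pos: [0.4902, 0.2318, 0.1415]
tcp_rot: [0.129, 0.874, -0.276]
wrist_force: [-1.1, 0.6, 0.3]
width: 0.067
axial -33.36 across -0.59 py 0.42 F a,b,py 0.9 -0.9 0.3 w 0.067 t 20.83
[0.49019158 0.23182575 0.14145319] [-1.1  0.6  0.3]
tip [291. 363.] Pb [289. 473.] mouth [289. 511.] end [364. 473.]
```

View pics/w21c.png

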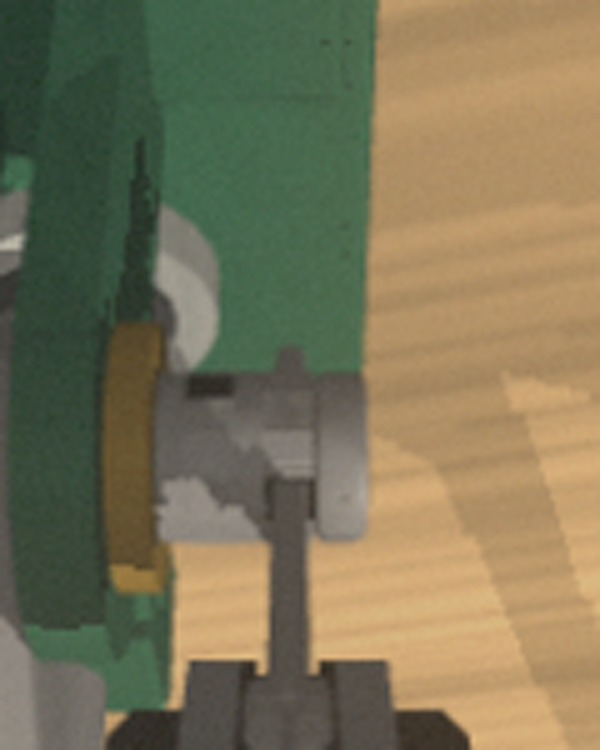

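View pics/a1.png

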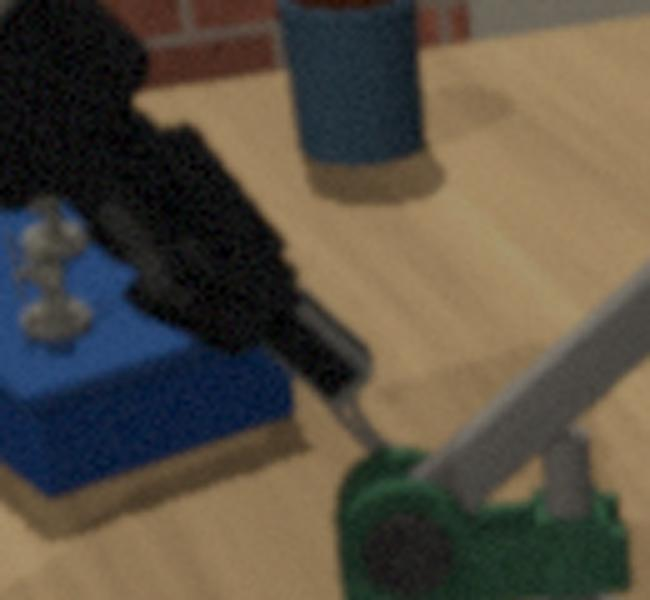

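```bash
 python3 -m creep '[{"grip":0.3,"dp":[0.05,0,-0.006],"rotation":[0,0,0]}]';  python3 rel.py
```

```text
time: 21.02
tool_pos: [0.4905, 0.2317, 0.1411]
tcp_rot: [0.129, 0.874, -0.276]
wrist_force: [-0.8, 1.6, -1.0]
width: 0.066
axial -33.79 across -0.53 py 0.41 F a,b,py -0.2 -1.6 1.3 w 0.066 t 21.02
```

```bash
 python3 -m creep '[{"grip":0.3,"dp":[0.04,0,-0.005],"rotation":[0,0,0]},{"grip":0.3,"dp":[0.04,0,-0.005],"rotation":[0,0,0]}]';  python3 rel.py
```

```text
time: 21.18
tool_pos: [0.4907, 0.2317, 0.1408]
tcp_rot: [0.129, 0.874, -0.276]
wrist_force: [-0.4, 0.2, 0.1]
width: 0.07
axial -34.17 across -0.5 py 0.45 F a,b,py 0.3 -0.3 0.1 w 0.07 t 21.18
```

```bash
 python3 -m creep '[{"grip":0.3,"dp":[0.04,0,-0.005],"rotation":[0,0,0]},{"grip":0.3,"dp":[0.04,0,-0.005],"rotation":[0,0,0]}]';  python3 rel.py
```

```text
time: 21.35
tool_pos: [0.491, 0.2317, 0.1407]
tcp_rot: [0.129, 0.874, -0.276]
wrist_force: [-2.6, -0.6, 1.1]
width: 0.07
axial -34.44 across -0.33 py 0.5 F a,b,py 2.2 -1.3 -1.4 w 0.07 t 21.35
```

```bash
 python3 -m creep '[{"grip":0.3,"dp":[0.03,0,-0.004],"rotation":[0,0,0]},{"grip":0.3,"dp":[0.03,0,-0.004],"rotation":[0,0,0]}]';  python3 rel.py
```

```text
time: 21.52
tool_pos: [0.4912, 0.2317, 0.1406]
tcp_rot: [0.13, 0.874, -0.276]
wrist_force: [-3.9, 1.0, 1.6]
width: 0.063
axial -34.63 across -0.2 py 0.59 F a,b,py 3.5 -2.6 -0.2 w 0.063 t 21.52
```

```bash
 python3 -m creep '[{"grip":0.3,"dp":[0.03,0,-0.004],"rotation":[0,0,0]},{"grip":0.3,"dp":[0.03,0,-0.004],"rotation":[0,0,0]}]';  python3 rel.py
```

```text
time: 21.68
tool_pos: [0.4913, 0.2317, 0.1405]
tcp_rot: [0.13, 0.874, -0.276]
wrist_force: [-5.7, 0.3, 4.9]
width: 0.07
axial -34.79 across -0.1 py 0.69 F a,b,py 7.1 -2.1 -1.4 w 0.07 t 21.68
```

```bash
 python3 -m creep '[{"grip":0.3,"dp":[0.03,0,-0.004],"rotation":[0,0,0]},{"grip":0.3,"dp":[0.03,0,-0.004],"rotation":[0,0,0]}]';  python3 rel.py
```

```text
time: 21.85
tool_pos: [0.4915, 0.2317, 0.1404]
tcp_rot: [0.13, 0.873, -0.276]
wrist_force: [-6.1, 0.4, 4.8]
width: 0.066
axial -35.0 across 0.01 py 0.77 F a,b,py 7.2 -2.4 -1.4 w 0.066 t 21.85
```

```bash
 python3 -m creep '[{"grip":0.3,"dp":[-0.05,0,0.006],"rotation":[0,0,0]},{"grip":0.3,"dp":[-0.08,-0.02,0.01],"rotation":[0,0,0]},{"grip":0.3,"dp":[-0.08,-0.02,0.01],"rotation":[0,0,0]}]';  python3 rel.py;  python3 -m creep '[{"grip":1.2,"dp":[0,0,0],"rotation":[0,0,0]},{"grip":1.6,"dp":[0,0,0],"rotation":[0,0,0]},{"grip":2,"dp":[0,0,0],"rotation":[0,0,0]},{"grip":2.4,"dp":[0,0,0],"rotation":[0,0,0]},{"grip":2.4,"dp":[0,0,0],"rotation":[0,0,0]}]' 40; python3 rel.py;python3 look.py 22 200 360 120 270 5
```

```text
time: 22.1
tool_pos: [0.4911, 0.2317, 0.1405]
tcp_rot: [0.129, 0.874, -0.275]
wrist_force: [-0.5, 0.4, 0.3]
width: 0.065
axial -34.66 across -0.38 py 0.64 F a,b,py 0.6 -0.3 0.2 w 0.065 t 22.1
time: 22.52
tool_pos: [0.491, 0.2314, 0.1405]
tcp_rot: [0.129, 0.874, -0.276]
wrist_force: [0.4, 0.8, -0.6]
width: 0.282
axial -34.66 across -0.35 py 0.25 F a,b,py -0.6 -0.3 0.9 w 0.282 t 22.52
[0.49098808 0.23140678 0.14047529] [ 0.4  0.8 -0.6]
tip [391. 363.] Pb [390. 476.] mouth [390. 515.] end [466. 476.]
```

View pics/w22c.png

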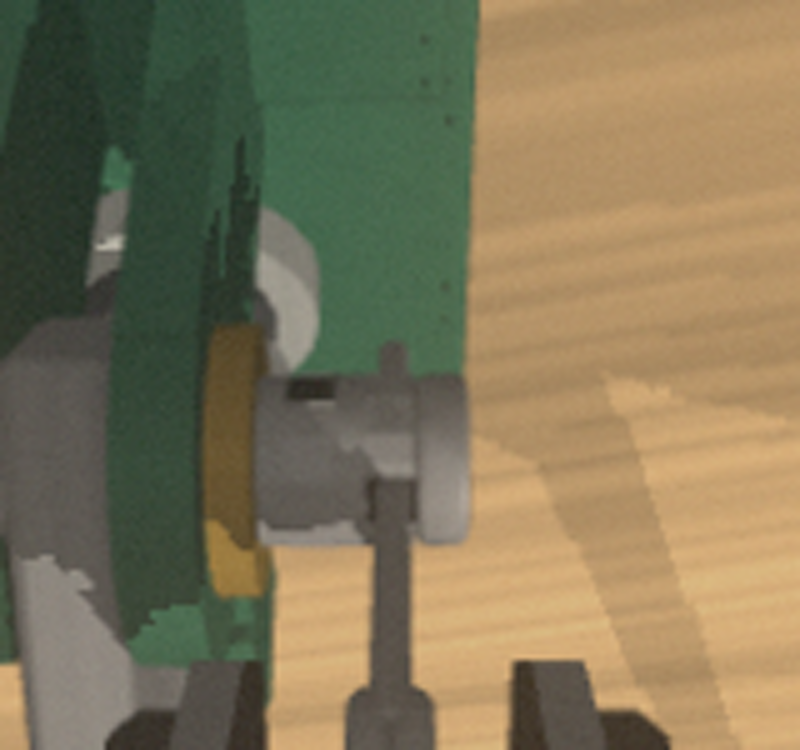

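```bash
 python3 -m creep '[{"grip":2.4,"dp":[-1,0,0],"rotation":[0,0,0]},{"grip":2.4,"dp":[-3,0,0],"rotation":[0,0,0]},{"grip":2.4,"dp":[-5.5,0,0],"rotation":[0,0,0]},{"grip":2.4,"dp":[-8,0,0],"rotation":[0,0,0]},{"grip":2.4,"dp":[-8,0,0],"rotation":[0,0,0]}]'; python3 -m creep '[{"grip":2.4,"dp":[0,0,0],"rotation":[0,0,0]},{"grip":2.4,"dp":[0,0,0],"rotation":[0,0,0]}]'; python3 look.py 23 200 360 120 270 5;  python3 - <<'E'
from h import *
im,d=bot.read_camera('side');cv2.imwrite("pics/side23.png",im[:,:,::-1])
im,d=bot.read_camera('top');cv2.imwrite("pics/top23.png",im[:,:,::-1])
crop('pics/side23.png','pics/a1.png',120,260,100,220,5)
crop('pics/top23.png','pics/a2.png',110,230,190,300,5)
E
```

```text
time: 22.98
tool_pos: [0.4421, 0.2487, 0.2068]
tcp_rot: [0.134, 0.871, -0.272]
wrist_force: [1.0, 0.4, 0.8]
width: 0.278
time: 23.15
tool_pos: [0.442, 0.2464, 0.2021]
tcp_rot: [0.129, 0.874, -0.275]
wrist_force: [-0.9, -0.3, -0.3]
width: 0.285
[0.44195068 0.24636261 0.20211998] [-0.9 -0.3 -0.3]
tip [391. 363.] Pb [388. 320.] mouth [388. 342.] end [443. 321.]
```

View pics/w23c.png

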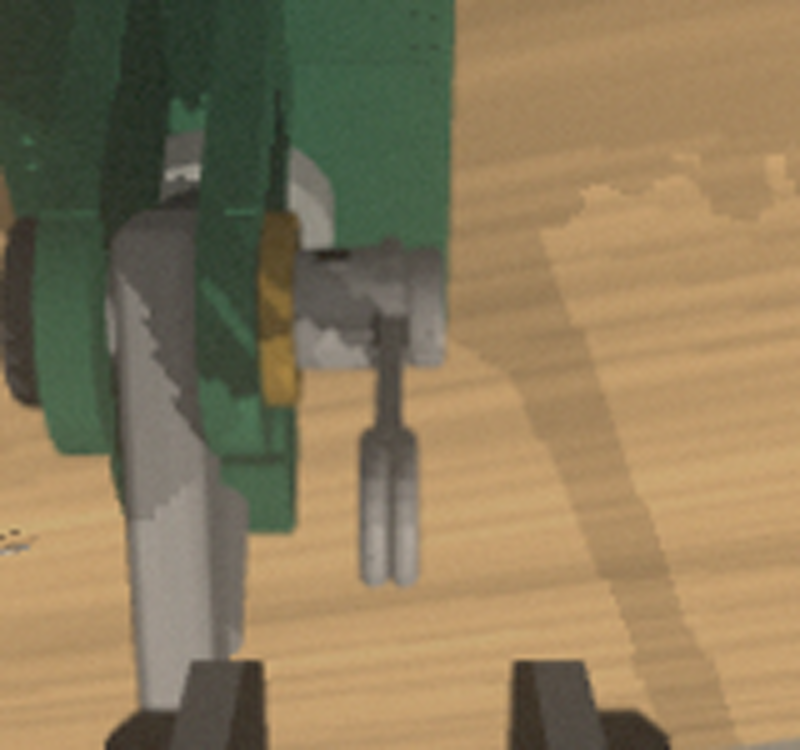

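View pics/a2.png

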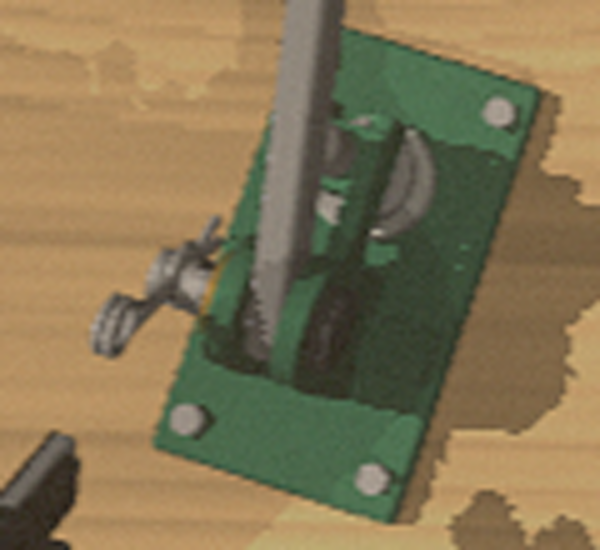

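View pics/side23.png

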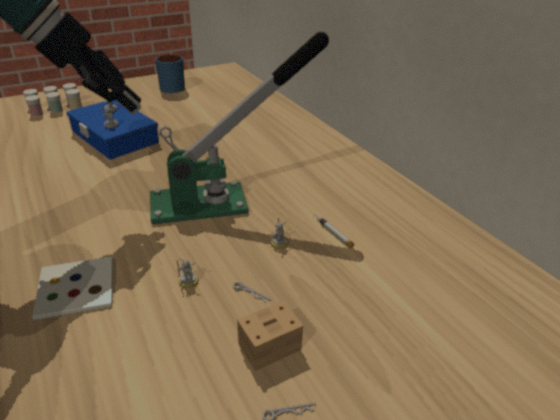

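```bash
python3 - <<'E'
from h import *
C=cal('wrist')
X,e=two('wrist',(200+389/5,120+507/5),'top',(110+117/5,190+325/5),C);V=(X-Pb)*1e3
print(e*1e3,'px,py,pz',V@px,V@py,V@pz,'dist',np.linalg.norm(V))
im,d=bot.read_camera('side');cv2.imwrite("pics/side24.png",im[:,:,::-1])
a=cv2.imread('pics/side23.png').astype(int);b=cv2.imread('pics/side24.png').astype(int);print(abs(a-b)[120:220,140:260].mean())
crop('pics/side24.png','pics/a1.png',140,240,110,200,7)
E
```

```text
0.6147973948731638 px,py,pz -22.84956190138494 -0.7245344059110526 48.21245551999034 dist 53.35792627583665
2.193138888888889
```

View pics/a1.png

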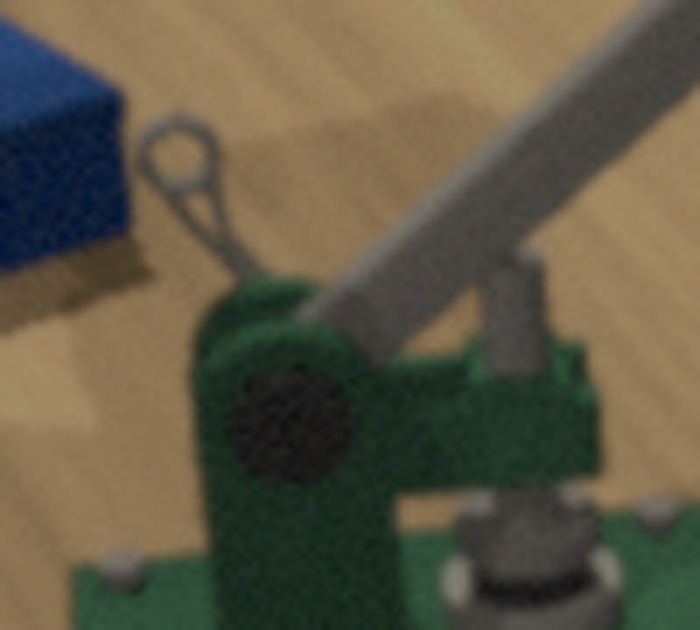

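```bash
python3 -c "
from workcell import bot
print(bot.finish_job(), bot.read_state()['time'])"
```

```text
the job is handed in; nothing more can be done
the job is handed in; nothing more can be done
```

I pushed the pivot pin home, fitted the R-clip through cross hole B and let it go. I handed the job in at about 23.3 s; it gives no verdict.

- **Pin:** I pushed the head with the closed fingers until the resistance rose from about 6 N to about 29 N at the solid stop. The last pictures show the head flush with the cheek.
- **Clip:** Hole B leaned about 0.57 rad, so I tilted the gripper to match instead of drawing the hole upright. Resistance reached about 8 N as the bow spread, fell to near zero, then rose again at the bow's shoulder, where I stopped.
- **Last checks:** The clip stayed put after release, still leaning with the hole. The clip's eye measured 53.4 mm from hole B, against 54.7 mm expected when home. In the last side picture both goblins and the pin vice look where they started.
- **What disagreed or was not checked:**
  - The wrist camera put things about 3 pixels off from the other views, so I aimed by comparing leg and hole within one picture.
  - I could not see the bow directly. That it is shut rests on the fall in force and the eye's distance.

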